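Load four sizes of shake flask into their clamps on the orbital shaker

ROBOT

A 6-joint arm with a two-finger parallel gripper is mounted at the origin on the work surface. World frame = base frame: x ahead of the robot, y to its left, z up, the work surface at z = 0. Lengths are in m, angles in degrees, forces in N, time in s.
With the tool pointing down it reaches from about 0.35 to 0.875 m from the base axis. Payload 4.2 kg.
Tool frame: the origin (TCP) lies midway between the tips of the shut fingers; the grasp point (between the pads) lies 19 mm behind it (r.pinch_z is the distance from the TCP to the grasp point, in m); z points along the fingers, y is the line along which they close (so a half turn about z gives the same grasp; the last joint's range is limited). The gripper opens to 87 mm and grips with 3 to 60 N. Pads are 19 mm wide; open, the fingers measure 117 mm over their backs; the gripper's body (75 mm by 190 mm) begins 51 mm behind the grasp point.
Start: joints at [-60.585, 22.042, 0.453, 0, -68.411, -14.817], TCP at [0.158, -0.605, 0.223] pointing down, gripper open.
Joint ranges: [-179.83, 179.83], [-69.29, 118.12], [-61.27, 80.66], [-181.25, 117.63], [-171.15, -9.14], [-177.46, 177.46]. Speed limits (degrees/s): [159.86, 159.86, 180, 180, 180, 180].

INTERFACE

Orientations are given as a 3x3 rotation matrix whose columns are the frame's x, y, z axes.
In Python, from station import r, imaging, models gives the robot as it stands. The module is installed in compiled form; this text tells all that it offers.
- The arm moves only by the tool apply_moves, never from a script. Its argument "moves" is a list of rows, each a list of 2 entries, a list of its own where there are three numbers: the shift along the tool's x, y, z in m, then the turn about the tool's z in degrees. A call has 1 to 5 rows; each row shifts and turns the commanded pose from where the row before left it, along the tool's axes as they then stand; what a row does not reach is not made up. A row lasts 1/12 s, in which the tool goes at most 41.7 mm and 7.16 degrees, less where a joint would pass 70% of its speed; a pose out of reach is approached as far as the arm can. A call is refused whole if a number of a shift passes 0.0417 or a number of a turn 7.16, either way. A call with a gripper value outside its range is refused whole. "hand" is the finger opening in m, from 0 to 0.087, set as the call begins (left out, the last holds). The fingers move at their own pace and stop on an object; the grip force is fixed at half the most. Time passes only in rows, so rows that do not move let the fingers close. It gives the time, the measured TCP pose, the force, the opening and the grip force at its end, in the units of the state.
- r.sense(): the state, without advancing time (a new reading comes with each control period).
- imaging.capture(name): name is "scene" or "top"; returns a dict with "frame" (480x640x3 uint8, blue, green, red), "intrinsics" (3x3 intrinsics, pixels), "eye" and "orientation" of the camera in the world. Camera axes: x right, y down, z forward; pixel columns grow to the right and rows downward; lengths in m; the calibration is good to about 2 mm. A picture is of the moment at which its call begins. There is no depth.
- r.finish_job(): hands the job in; it is judged then, once.
Trained networks look in a picture, given as the dict that the camera call returned (one of the last four; its "shot" number tells which), for a name from the list of things; names that differ only in an ending like _2 or _b are one class to them, and where a whole thing is asked for, a point or a joint stands for the part that bears it (a point fixed in the world has none). Each returns a list of dicts, best first, with "confidence" (0 to 1); they miss things now and then, are a little off and sometimes report something else, mostly with a low value. They report only what shows in the picture. A call takes as long as a camera call.
- models.cut_out(picture, target): "region" (480x640 bool, what is visible of it) and "extent" ([left, top, width, height] as shares, 0 to 1, of the picture: columns of its width, rows of its height, round what is visible of it).
- models.place_of(picture, target): "at" ([column, row] as shares, 0 to 1, of the picture: columns of its width, rows of its height: a listed point, or the origin of a listed thing).
The state is a dict: "time_s": time; "joints": joint angles; "joint_velocities": joint speeds; "effort": joint torques, N m; "tcp_pos": TCP position; "ee_rot": TCP orientation; "wrist_force": force on the tool from outside, world axes, zero at the start; "moment": the same for the moment, N m; "gripper_width": opening from 0.0 (shut) to 1.0 (fully open); "gripper_force": force on a finger pad.
Only numpy, scipy, OpenCV 4.12 (cv2) and the standard library are available. Lean on these libraries where they do the work, as an engineer would, in place of code of your own. Each camera call takes 0.05 s, during which the arm holds its last target. There are 200 camera calls.

TASK

Load the orbital shaker for the next cell-culture run: stand each of the four capped shake flasks upright in the spring clamp of its own size on the shaker's platform, with its bottom resting flat on the clamp's disc. Keep the flasks upright and set them down rather than dropping them, and leave the glass media bottle standing where it is.

Things in the scene. Friction and masses are not known exactly. Their poses are not given: they have to be found in the camera images.
- flask_50: the smallest of four shake flasks (50 mL): clear-plastic Erlenmeyer flask, empty, white screw cap, upright on the grey mat. Base 52 mm across, overall height 92 mm; cap on top 32 mm across, 24 mm tall, with 12 mm of straight neck 24 mm across below it, then the body widens: take it by the cap from above. Origin: centre of its underside; z up through the cap.
- flask_125: the second smallest of four shake flasks (125 mL): clear-plastic Erlenmeyer flask, empty, white screw cap, upright on the grey mat. Base 67 mm across, overall height 116 mm; cap on top 38 mm across, 26 mm tall, with 12 mm of straight neck 30 mm across below it, then the body widens: take it by the cap from above. Origin: centre of its underside; z up through the cap.
- flask_250: the second largest of four shake flasks (250 mL): clear-plastic Erlenmeyer flask, empty, white screw cap, upright on the grey mat. Base 83 mm across, overall height 146 mm; cap on top 43 mm across, 28 mm tall, with 12 mm of straight neck 35 mm across below it, then the body widens: take it by the cap from above. Origin: centre of its underside; z up through the cap.
- flask_500: the largest of four shake flasks (500 mL): clear-plastic Erlenmeyer flask, empty, white screw cap, upright on the grey mat. Base 98 mm across, overall height 178 mm; cap on top 48 mm across, 30 mm tall, with 12 mm of straight neck 40 mm across below it, then the body widens: take it by the cap from above. Origin: centre of its underside; z up through the cap.
- clamp_50: the smallest of four flask clamps, for the 50 mL flask: fixed steel disc 3 mm thick on the platform, with 4 rigid steel legs round it, 60 mm clear between them. They rise straight to 23 mm, then flare out 10 mm to tips 35 mm high, 85 mm across. Origin: centre of the disc's underside, on the platform; z up. A seated flask's underside is 3 mm above it.
- clamp_125: the second smallest of four flask clamps, for the 125 mL flask: fixed steel disc 3 mm thick on the platform, with 4 rigid steel legs round it, 75 mm clear between them. They rise straight to 27 mm, then flare out 10 mm to tips 39 mm high, 100 mm across. Origin: centre of the disc's underside, on the platform; z up. A seated flask's underside is 3 mm above it.
- clamp_250: the second largest of four flask clamps, for the 250 mL flask: fixed steel disc 3 mm thick on the platform, with 4 rigid steel legs round it, 91 mm clear between them. They rise straight to 31 mm, then flare out 10 mm to tips 43 mm high, 116 mm across. Origin: centre of the disc's underside, on the platform; z up. A seated flask's underside is 3 mm above it.
- clamp_500: the largest of four flask clamps, for the 500 mL flask: fixed steel disc 3 mm thick on the platform, with 4 rigid steel legs round it, 106 mm clear between them. They rise straight to 35 mm, then flare out 10 mm to tips 47 mm high, 131 mm across. Origin: centre of the disc's underside, on the platform; z up. A seated flask's underside is 3 mm above it.
- shaker: the orbital shaker, fixed, off: cream housing, flat dark drilled platform 300 x 300 mm, its top 90 mm above the bench, clamps at the corners of a 150 mm square about its centre; a dark panel reaches 190 mm from the centre to its -x, 52 mm high. It is on the robot's left or right, the mat with the flasks on the other side. Origin: on the bench under the platform's centre; axes along its edges.
- media_bottle: glass bottle with paper label and blue cap, 80 mm in diameter, 172 mm tall, standing among the flasks; not part of the job. Origin: centre of its underside. The mat under it and the flasks is 3 mm thick, 300 mm square; flasks and bottle stand at least 100 mm apart, centre to centre. A loose cap, dish and vial, under 55 mm high, lie near the mat's edges.

How it is judged (in metres and radians):
At the end, for the whole second after the job is handed in: Every flask stands in the clamp of its own size: within 10 mm of the clamp's centre, its bottom on the disc (less than 4 mm above it), upright within about 4.5 degrees, released and at rest; the media bottle still stands within 30 mm of where it was (horizontal distance between flask_50 and clamp_50 below 0.01 m and z of flask_50 in the frame of clamp_50 between 0 and 0.007 m and angle between each of flask_50, flask_125, flask_250, flask_500's own z axis and vertical below 0.08 rad and linear speed of each of flask_50, flask_125, flask_250, flask_500 below 0.02 m/s and angular speed of each of flask_50, flask_125, flask_250, flask_500 below 0.2 rad/s and contact force between the fingers and flask_50 below 0.05 N and horizontal distance between flask_125 and clamp_125 below 0.01 m and z of flask_125 in the frame of clamp_125 between 0 and 0.007 m and contact force between the fingers and flask_125 below 0.05 N and horizontal distance between flask_250 and clamp_250 below 0.01 m and z of flask_250 in the frame of clamp_250 between 0 and 0.007 m and contact force between the fingers and flask_250 below 0.05 N and horizontal distance between flask_500 and clamp_500 below 0.01 m and z of flask_500 in the frame of clamp_500 between 0 and 0.007 m and contact force between the fingers and flask_500 below 0.05 N and distance of media_bottle from where it was at the start of the episode below 0.03 m and angle between media_bottle's own z axis and vertical below 0.1 rad); the robot touches nothing.
It fails at once if a flask is tipped more than 35 degrees (angle between any of flask_50, flask_125, flask_250, flask_500's own z axis and vertical above 0.61 rad).
It fails at once if a flask is dropped or thrown: it moves faster than 0.5 m/s without the fingers on it (a fall of about 13 mm) ((linear speed of flask_50 above 0.5 m/s and contact force between the fingers and flask_50 below 0.02 N) or (linear speed of flask_125 above 0.5 m/s and contact force between the fingers and flask_125 below 0.02 N) or (linear speed of flask_250 above 0.5 m/s and contact force between the fingers and flask_250 below 0.02 N) or (linear speed of flask_500 above 0.5 m/s and contact force between the fingers and flask_500 below 0.02 N)).
It fails at once if the media bottle is shifted by more than 30 mm or knocked over (distance of media_bottle from where it was at the start of the episode above 0.03 m or angle between media_bottle's own z axis and vertical above 0.3 rad).
It also fails if it takes over 115 s, if anything falls off the work surface, if the arm or the gripper's body presses on something with over 40 N, if the wrist force passes 120 N, or if a joint passes its speed limit or range.

## Working session

There is one attempt and no reset: what is moved stays moved. The work goes in short steps, Python scripts to look and compute and a tool call to move; the robot and the scene stay as the last step left them, time stands still between calls to the robot, and variables do not carry over. Pictures are saved under pics/ and viewed, at most 14 in all, crops included, and the job is handed in when it is done.

Besides the shell and the picture viewer there is one more tool, called after "Call:" by a JSON object that holds its "op" and its "data". apply_moves: Moves the arm, as the interface text tells. Its arguments: {"type":"object","properties":{"moves":{"type":"array"},"hand":{"type":"number"}},"required":["moves"]}

```bash
mkdir -p pics
cat > h.py <<'E'
import numpy as np, cv2
from station import r, imaging, models
def ray(p,uv):
    K=np.array(p["intrinsics"]);R=np.array(p["orientation"])
    d=R@np.linalg.solve(K,[uv[0],uv[1],1.]);return np.array(p["eye"]),d
def at_z(p,uv,z):
    e,d=ray(p,uv);return (e+d*(z-e[2])/d[2])
def proj(p,X):
    K=np.array(p["intrinsics"]);R=np.array(p["orientation"])
    c=R.T@(np.array(X)-np.array(p["eye"]));q=K@c;return q[:2]/q[2]
NAMES=["flask_50","flask_125","flask_250","flask_500","clamp_50","clamp_125","clamp_250","clamp_500","shaker","media_bottle"]
Z=dict(zip(NAMES,[.003]*4+[.09]*4+[0,.003]))
E
python3 - <<'E'
from h import *
s=r.sense();print(s)
for n in ["scene","top"]:
    p=imaging.capture(n);cv2.imwrite(f"pics/{n}0.png",p["frame"])
    print(n,np.round(p["eye"],3),np.round(p["orientation"],3).tolist(),np.array(p["intrinsics"]).tolist())
    for t in NAMES:
        for d in models.place_of(p,t)[:2]:
            uv=np.array(d["at"])*[640,480];print(t,round(d["confidence"],2),uv.round(1),at_z(p,uv,Z[t]).round(4))
E
```

```text
{'time_s': 0.0, 'joints': array([-6.05826796e+01,  2.20895111e+01,  3.79470784e-01, -2.84021228e-02,
       -6.84108640e+01, -1.48160056e+01]), 'joint_velocities': array([ 0.05815617, -0.01616398, -0.01365758, -0.04878546,  0.05260349,
        0.09323498]), 'effort': array([ 6.57343990e-04, -3.90660954e+01,  1.87407303e+01,  4.21991542e+00,
        1.11182863e-02, -1.78996825e-04]), 'tcp_pos': array([ 0.15741398, -0.60422733,  0.22147218]), 'ee_rot': array([[-9.67749443e-01, -2.51913900e-01, -6.34924274e-04],
       [-2.51914683e-01,  9.67747245e-01,  2.06446064e-03],
       [ 9.43798847e-05,  2.15782738e-03, -9.99997667e-01]]), 'wrist_force': array([-0.21315092,  0.79629665,  0.18611518]), 'moment': array([ 0.02123993, -0.03199445, -0.00235094]), 'gripper_force': 0.0, 'gripper_width': 0.9989952593294478}
scene [1.041 0.545 0.771] [[-0.741, 0.457, -0.492], [0.671, 0.519, -0.529], [0.014, -0.722, -0.691]] [[599.4917570660313, 0.0, 322.31967103241993], [0.0, 599.4917570660313, 245.14252706386998], [0.0, 0.0, 1.0]]
flask_50 0.96 [261.5 215. ] [ 0.5262 -0.1837  0.003 ]
flask_50 0.92 [326
[... 1342 characters left out ...]
0.5156 -0.1826  0.003 ]
flask_250 0.72 [490.5 286. ] [ 0.4537 -0.2875  0.003 ]
flask_500 0.94 [430.7 249.7] [ 0.5156 -0.1826  0.003 ]
flask_500 0.72 [490.5 286. ] [ 0.4537 -0.2875  0.003 ]
clamp_50 0.97 [253. 275.] [0.459  0.1214 0.09  ]
clamp_50 0.92 [160.3 268.2] [0.4668 0.2736 0.09  ]
clamp_125 0.97 [253. 275.] [0.459  0.1214 0.09  ]
clamp_125 0.92 [160.3 268.2] [0.4668 0.2736 0.09  ]
clamp_250 0.97 [253. 275.] [0.459  0.1214 0.09  ]
clamp_250 0.92 [160.3 268.2] [0.4668 0.2736 0.09  ]
clamp_500 0.97 [253. 275.] [0.459  0.1214 0.09  ]
clamp_500 0.92 [160.3 268.2] [0.4668 0.2736 0.09  ]
shaker 0.7 [219.9 234.2] [0.5359 0.1938 0.    ]
media_bottle 0.97 [380.7 202.8] [ 0.5982 -0.0931  0.003 ]
```

View pics/top0.png

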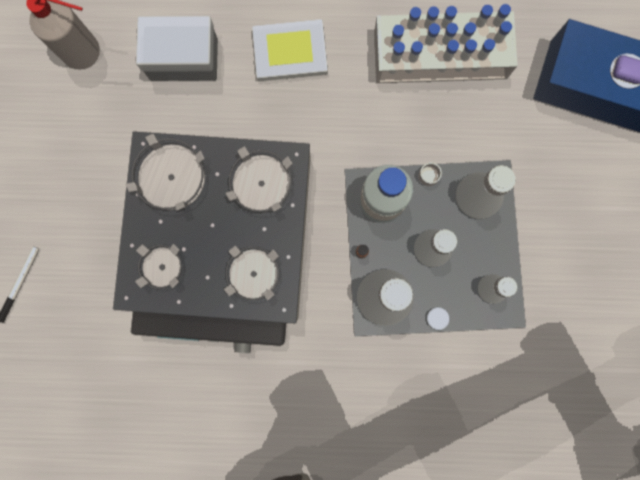

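View pics/scene0.png

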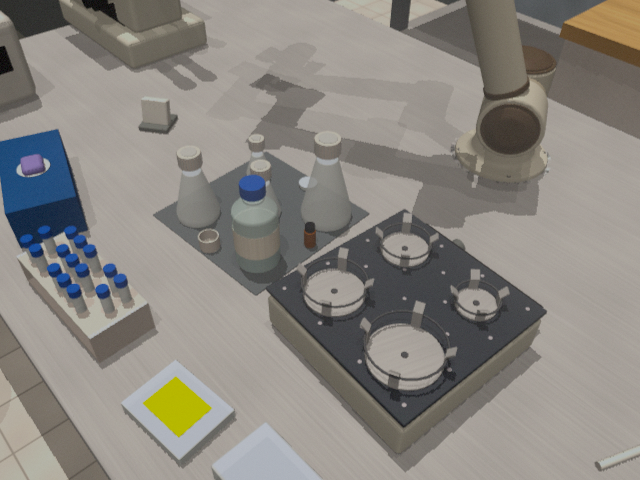

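Run:
```python
from h import *
for n in ["scene","top"]:
    p=imaging.capture(n)
    for t in ["flask_50","clamp_50"]:
        for d in models.place_of(p,t):
            uv=np.array(d["at"])*[640,480];print(n,t,round(d["confidence"],2),uv.round(1),at_z(p,uv,Z[t]).round(4))
        for d in models.cut_out(p,t):
            e=np.array(d["extent"])*[640,480,640,480];print("  ext",round(d["confidence"],2),e.round(0))
```

```text
scene flask_50 0.97 [198.3 215. ] [ 0.6185 -0.2647  0.003 ]
scene flask_50 0.88 [254.9 175.9] [ 0.4593 -0.2917  0.003 ]
scene flask_50 0.85 [259.7 216.3] [ 0.5311 -0.1829  0.003 ]
scene flask_50 0.79 [328.2 214.4] [ 0.4271 -0.0991  0.003 ]
  ext 0.9 [247. 163.  33.  50.]
  ext 0.86 [246. 135.  21.  42.]
  ext 0.75 [301. 129.  49. 103.]
  ext 0.64 [175. 141.  46.  91.]
scene clamp_50 0.74 [333.5 290.9] [0.611  0.1101 0.09  ]
scene clamp_50 0.74 [404.4 357.4] [0.6214 0.2646 0.09  ]
scene clamp_50 0.67 [473.2 303.3] [0.471 0.267 0.09 ]
scene clamp_50 0.62 [404.6 252.6] [0.4674 0.1256 0.09  ]
  ext 0.94 [451. 269.  56.  52.]
  ext 0.78 [375. 215.  64.  52.]
  ext 0.6 [295. 248.  79.  73.]
  ext 0.58 [360. 302. 100.  88.]
top flask_50 0.96 [434.1 245.3] [ 0.5236 -0.1885  0.003 ]
top flask_50 0.91 [489.8 286.8] [ 0.4522 -0.2862  0.003 ]
top flask_50 0.63 [477.  195.1] [ 0.6156 -0.265   0.003 ]
top flask_50 0.61 [382.2 294.5] [ 0.4345 -0.0975  0.003 ]
  ext 0.9 [475. 275.  45.  31.]
  ext 0.81 [456. 167.  62.  52.]
  ext 0.66 [412. 231.  45.  38.]
  ext 0.62 [359. 271.  52.  55.]
top clamp_50 0.78 [170.5 174.6] [0.623  0.2646 0.09  ]
top clamp_50 0.75 [262.3 186.2] [0.6064 0.111  0.09  ]
top clamp_50 0.59 [253.3 275.5] [0.4581 0.1209 0.09  ]
top clamp_50 0.58 [162.1 268.4] [0.4664 0.2706 0.09  ]
  ext 0.94 [135. 247.  46.  41.]
  ext 0.94 [226. 247.  52.  57.]
  ext 0.83 [126. 135.  82.  76.]
  ext 0.75 [230. 150.  66.  65.]
```

The top view shows:

| Item | Pixel position (top view) |
|---|---|
| flask_500 | base near (382,296), cap (396,295) |
| flask_250 | cap (501,180) |
| flask_125 | cap (444,241) |
| flask_50 | cap (507,287) |
| media bottle | (387,195) |
| clamp_500 | (171,177) |
| clamp_250 | (262,184) |
| clamp_125 | (253,274) |
| clamp_50 | (162,267) |

The scene view agrees. I'll refine the positions using the cap tops and the disc centre holes.

```bash
cat > m.py <<'E'
from h import *
from scipy.optimize import least_squares
def tri(a,ua,b,ub):
    return least_squares(lambda X:np.r_[proj(a,X)-ua,proj(b,X)-ub],[.5,0,.1])
def hole(p,g):
    G=cv2.cvtColor(p["frame"],6).astype(float);x,y=map(int,g);w=G[y-6:y+7,x-6:x+7]
    W=np.clip(np.median(w)-25-w,0,None);yy,xx=np.mgrid[y-6:y+7,x-6:x+7]
    return np.array([(W*xx).sum(),(W*yy).sum()])/W.sum()
def cap(p,X,rad,h):
    # bright blob of the cap (sat low) near predicted place, whole-cap silhouette fit
    G=cv2.cvtColor(p["frame"],6)
    c=proj(p,X).astype(int);return G[c[1]-22:c[1]+23,c[0]-22:c[0]+23],c-22
E
python3 - <<'E'
from m import *
t=imaging.capture("top");s=imaging.capture("scene")
H={"500":((171,177),(404,355)),"250":((262,184),(334,291)),"125":((253,274),(404,249)),"50":((162,267),(477,303))}
P=[];Q=[]
for k,(a,b) in H.items():
    ua,ub=hole(t,a),hole(s,b);o=tri(t,ua,s,ub)
    print(k,ua.round(1),ub.round(1),at_z(t,ua,.093).round(4),at_z(s,ub,.093).round(4),"tri",o.x.round(4),round(o.cost,2));P.append(at_z(t,ua,.093)[:2]);Q.append(at_z(s,ub,.093)[:2])
for P in (np.array(P),np.array(Q),(np.array(P)+Q)/2):
    q=np.array([[75,75],[75,-75],[-75,-75],[-75,75]])/1000
    f=lambda v:(np.array([[np.cos(v[2]),-np.sin(v[2])],[np.sin(v[2]),np.cos(v[2])]])@q.T).T+v[:2]
    o=least_squares(lambda v:(f(v)-P).ravel(),[.54,.19,0]);print(o.x.round(4),f(o.x).round(4).tolist(),(np.abs(o.fun).max()*1e3).round(1))
big=[]
for p,cs in ((t,[(396,295),(501,180),(444,241),(507,287)]),(s,[(327,145),(190,158),(261,172),(257,144)])):
    big.append(np.hstack([cv2.resize(p["frame"][y-18:y+18,x-18:x+18],(200,200),interpolation=cv2.INTER_NEAREST) for x,y in cs]))
cv2.imwrite("pics/caps.png",np.vstack(big))
E
```

```text
500 [170.8 176.8] [404.1 354.5] [0.6186 0.2631 0.093 ] [0.6199 0.2623 0.093 ] tri [0.6192 0.2625 0.0925] 0.23
250 [261.1 183.1] [333.8 290.7] [0.6109 0.1129 0.093 ] [0.6123 0.112  0.093 ] tri [0.6116 0.1123 0.0926] 0.24
125 [253.3 273.6] [404.2 248.9] [0.4611 0.1207 0.093 ] [0.4641 0.1213 0.093 ] tri [0.4617 0.1204 0.0907] 0.19
50 [161.8 266.8] [475.7 302.6] [0.469  0.2705 0.093 ] [0.4697 0.2698 0.093 ] tri [0.4693 0.2701 0.0929] 0.1
[ 0.5399  0.1918 -0.0512] [[0.6186, 0.2629], [0.611, 0.1131], [0.4612, 0.1207], [0.4688, 0.2705]] 0.2
[ 0.5415  0.1914 -0.0503] [[0.6202, 0.2625], [0.6126, 0.1127], [0.4628, 0.1202], [0.4704, 0.27]] 1.3
[ 0.5407  0.1916 -0.0507] [[0.6194, 0.2627], [0.6118, 0.1129], [0.462, 0.1205], [0.4696, 0.2703]] 0.6
```

View pics/caps.png

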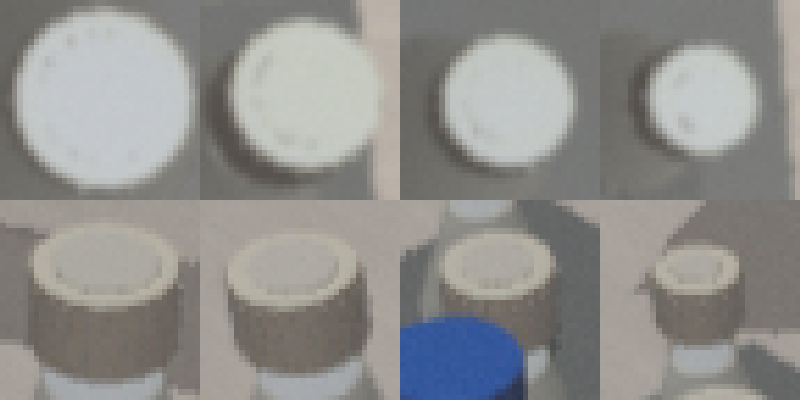

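Call:
{"op": "apply_moves", "data": {"moves": [[[0,0,-0.04],5],[[0,0,-0.04],5],[[0,0,-0.04],4.6],[[0,0,0],0]]}}

```text
time_s: 2.03
tcp_pos: [0.1577, -0.6081, 0.3529]
ee_rot: [[-1.0, 0.002, 0.005], [0.002, 1.0, -0.017], [-0.005, -0.017, -1.0]]
wrist_force: [-0.8, -1.0, 2.2]
gripper_width: 0.996
gripper_force: 0.0
```

The crops show all four cap tops clearly, at about the 36 px crop centres in both views. I'll turn their centres into positions.

Run:
```python
from m import *
t=imaging.capture("top");s=imaging.capture("scene")
N=["500","250","125","50"];zt=[.181,.149,.119,.095]
T=[(396,295,104,98),(501,180,106,94),(444,241,110,101),(507,287,104,99)]
S=[(327,145,105,65),(190,158,93,68),(261,172,98,64),(257,144,98,69)]
for n,z,a,b in zip(N,zt,T,S):
    f=lambda q:np.array([q[0]-18+q[2]/5.556-.5,q[1]-18+q[3]/5.556-.5])
    print(n,at_z(t,f(a),z).round(4),at_z(s,f(b),z).round(4),tri(t,f(a),s,f(b)).x.round(4))
q=r.sense();print(q["tcp_pos"].round(4),np.round(q["ee_rot"],4).tolist(),q["joints"].round(1))
```

```text
500 [ 0.4303 -0.1009  0.181 ] [ 0.4326 -0.1008  0.181 ] [ 0.4308 -0.1015  0.1797]
250 [ 0.6138 -0.2664  0.149 ] [ 0.616  -0.2668  0.149 ] [ 0.6147 -0.2672  0.1479]
125 [ 0.5184 -0.1852  0.119 ] [ 0.5201 -0.185   0.119 ] [ 0.5188 -0.1858  0.1178]
50 [ 0.4494 -0.2891  0.095 ] [ 0.4509 -0.2891  0.095 ] [ 0.4498 -0.2897  0.0941]
[ 0.1579 -0.6054  0.345 ] [[-1.0, -0.0004, 0.0027], [-0.0004, 1.0, -0.0045], [-0.0027, -0.0045, -1.0]] [-60.6  19.   13.1  -0.  -83.8 -29.4]
```

Call:
{"op": "apply_moves", "data": {"moves": [[[-0.018,0.033,0],0],[[-0.018,0.033,0],0],[[-0.018,0.033,0],0],[[-0.018,0.033,0],0],[[-0.018,0.033,0],0]], "hand": 0.087}}

```text
time_s: 2.55
tcp_pos: [0.2475, -0.4377, 0.3406]
ee_rot: [[-1.0, 0.0, -0.002], [0.0, 1.0, 0.003], [0.002, 0.003, -1.0]]
wrist_force: [1.2, 0.0, 0.2]
gripper_width: 1.0
gripper_force: 0.0
```

Call:
{"op": "apply_moves", "data": {"moves": [[[-0.018,0.033,0],0],[[-0.018,0.033,0],0],[[-0.018,0.033,0],0],[[-0.018,0.033,0],0],[[-0.018,0.033,0],0]]}}

```text
time_s: 2.97
tcp_pos: [0.3373, -0.2727, 0.3411]
ee_rot: [[-1.0, -0.0, -0.002], [-0.0, 1.0, 0.001], [0.002, 0.001, -1.0]]
wrist_force: [0.6, -0.2, 0.0]
gripper_width: 1.003
gripper_force: 0.0
```

Call:
{"op": "apply_moves", "data": {"moves": [[[-0.018,0.033,0],0],[[-0.018,0.033,0],0],[[-0.018,0.033,0],0],[[-0.018,0.033,0],0],[[0,0,0],0]]}}

```text
time_s: 3.38
tcp_pos: [0.4112, -0.1384, 0.3407]
ee_rot: [[-1.0, -0.007, -0.002], [-0.007, 1.0, 0.001], [0.002, 0.001, -1.0]]
wrist_force: [-0.9, -0.0, -0.6]
gripper_width: 1.001
gripper_force: 0.0
```

```bash
cat > d.py <<'E'
import sys
from h import *
import time
imaging.capture("top")
q=r.sense();R=np.array(q["ee_rot"]);T=np.array([float(v) for v in sys.argv[1:4]])
print("t",q["time_s"],"tcp",q["tcp_pos"].round(4),"tool z",R[:,2].round(4),"yaw x",R[:,0].round(4),"w",round(q["gripper_width"]*.087,4),"f",q["gripper_force"].round(1),q["wrist_force"].round(1))
print("delta tool",(R.T@(T-q["tcp_pos"])).round(4))
E
python3 d.py .4314 -.101 .147
```

```text
Traceback (most recent call last):
  File "d.py", line 6, in <module>
    print("t",q["time_s"],"tcp",q["tcp_pos"].round(4),"tool z",R[:,2].round(4),"yaw x",R[:,0].round(4),"w",round(q["gripper_width"]*.087,4),"f",q["gripper_force"].round(1),q["wrist_force"].round(1))
                                                                                                                                                ^^^^^^^^^^^^^^^^^^^^^^^^
AttributeError: 'float' object has no attribute 'round'
```

```bash
sed -i 's/q\["gripper_force"\].round(1)/round(q["gripper_force"],1)/' d.py; python3 d.py .4314 -.101 .147
```

```text
t 3.4833 tcp [ 0.4094 -0.1415  0.341 ] tool z [-3.3e-03  2.0e-04 -1.0e+00] yaw x [-1.     -0.0037  0.0033] w 0.0874 f 0.0 [-0.2 -0.5  0.7]
delta tool [-0.0228  0.0404  0.194 ]
```

Call:
{"op": "apply_moves", "data": {"moves": [[[-0.012,0.02,0.02],0],[[-0.011,0.02,0.02],0],[[0,0,0.04],0],[[0,0,0.04],0],[[0,0,0],0]]}}

```text
time_s: 3.9
tcp_pos: [0.4257, -0.1034, 0.2144]
ee_rot: [[-1.0, 0.003, -0.019], [0.003, 1.0, 0.001], [0.019, 0.001, -1.0]]
wrist_force: [-0.8, 0.9, -1.3]
gripper_width: 1.002
gripper_force: 0.0
```

```bash
python3 d.py .4314 -.101 .147
```

```text
t 3.95 tcp [ 0.4289 -0.104   0.219 ] tool z [-1.100e-02 -9.000e-04 -9.999e-01] yaw x [-0.9999  0.0018  0.011 ] w 0.0871 f 0.0 [ 0.2 -0.6  1.6]
delta tool [-0.0033  0.003   0.072 ]
```

Call:
{"op": "apply_moves", "data": {"moves": [[[-0.001,0.002,0.036],0],[[0,0,0.02],0],[[0,0,0.014],0],[[0,0,0],0],[[0,0,0],0]]}}

```text
time_s: 4.37
tcp_pos: [0.435, -0.1016, 0.1545]
ee_rot: [[-1.0, 0.0, 0.003], [0.0, 1.0, -0.001], [-0.003, -0.001, -1.0]]
wrist_force: [0.5, 0.6, 0.7]
gripper_width: 0.999
gripper_force: 0.0
```

```bash
python3 d.py .4314 -.101 .147
python3 - <<'E'
from h import *
a=imaging.capture("top")["frame"][200:400,300:500];b=imaging.capture("scene")["frame"][60:260,230:430]
cv2.imwrite("pics/g500.png",cv2.resize(np.hstack([a,b]),(800,400)))
E
```

```text
t 4.4167 tcp [ 0.4354 -0.1014  0.1549] tool z [ 4.2e-03 -5.0e-04 -1.0e+00] yaw x [-1.0e+00  3.0e-04 -4.2e-03] w 0.0871 f 0.0 [-0.5 -0.5  0.4]
delta tool [0.004  0.0004 0.0079]
```

View pics/g500.png

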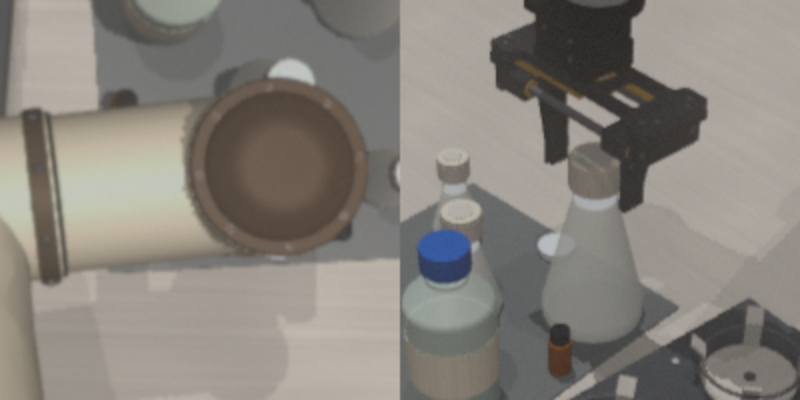

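In the scene half the open fingers straddle the flask_500 cap: tips at (555,160) and (630,208), cap at (594,175). That is centred, so I'll go down the rest and grip.

Call:
{"op": "apply_moves", "data": {"moves": [[[0.003,0,0.007],0],[[0,0,0],0],[[0,0,0],0]]}}

```text
time_s: 4.77
tcp_pos: [0.4302, -0.1009, 0.1456]
ee_rot: [[-1.0, -0.0, -0.0], [-0.0, 1.0, -0.0], [0.0, -0.0, -1.0]]
wrist_force: [0.1, 0.6, -0.0]
gripper_width: 1.003
gripper_force: 0.0
```

Call:
{"op": "apply_moves", "data": {"moves": [[[0,0,0],0],[[0,0,0],0],[[0,0,0],0],[[0,0,0],0],[[0,0,0],0]], "hand": 0.03}}

```text
time_s: 5.18
tcp_pos: [0.4306, -0.1008, 0.1456]
ee_rot: [[-1.0, -0.0, 0.0], [-0.0, 1.0, -0.0], [-0.0, -0.0, -1.0]]
wrist_force: [0.2, 0.9, -0.4]
gripper_width: 0.71
gripper_force: 0.0
```

```bash
python3 d.py .4314 -.101 .147
```

```text
t 5.2333 tcp [ 0.4306 -0.1008  0.1456] tool z [ 0. -0. -1.] yaw x [-1.e+00 -1.e-04 -0.e+00] w 0.0575 f 0.0 [-0.2  0.3  1. ]
delta tool [-0.0008 -0.0002 -0.0014]
```

Call:
{"op": "apply_moves", "data": {"moves": [[[0,0,0],0],[[0,0,0],0],[[0,0,0],0],[[0,0,0],0],[[0,0,0],0]]}}

```text
time_s: 5.65
tcp_pos: [0.4306, -0.1008, 0.1456]
ee_rot: [[-1.0, -0.0, -0.0], [-0.0, 1.0, -0.0], [0.0, -0.0, -1.0]]
wrist_force: [0.3, -1.1, -0.8]
gripper_width: 0.543
gripper_force: 30.0
```

```bash
python3 d.py .4314 -.101 .347
```

```text
t 5.7 tcp [ 0.4306 -0.1009  0.1456] tool z [-0.e+00 -1.e-04 -1.e+00] yaw x [-1.e+00  1.e-04  0.e+00] w 0.0471 f 30.0 [ 0.6 -0.8  0.1]
delta tool [-8.000e-04 -1.000e-04 -2.014e-01]
```

Call:
{"op": "apply_moves", "data": {"moves": [[[0,0,-0.015],0],[[0,0,-0.03],0],[[0,0,-0.03],0],[[0,0,-0.03],0],[[0,0,-0.03],0]]}}

```text
time_s: 6.12
tcp_pos: [0.4298, -0.1006, 0.2814]
ee_rot: [[-1.0, 0.0, -0.001], [0.0, 1.0, 0.001], [0.001, 0.001, -1.0]]
wrist_force: [0.5, -0.3, -2.0]
gripper_width: 0.538
gripper_force: 30.0
```

Call:
{"op": "apply_moves", "data": {"moves": [[[0,0,-0.02],0],[[0,0,-0.01],0],[[-0.0067,0.013,0],0],[[-0.0134,0.026,0],0],[[-0.0134,0.026,0],0]]}}

```text
time_s: 6.53
tcp_pos: [0.4634, -0.0353, 0.3096]
ee_rot: [[-1.0, 0.002, -0.002], [0.002, 1.0, 0.001], [0.002, 0.001, -1.0]]
wrist_force: [0.5, -0.2, -1.7]
gripper_width: 0.544
gripper_force: 30.0
```

Call:
{"op": "apply_moves", "data": {"moves": [[[-0.0134,0.026,0],0],[[-0.0134,0.026,0],0],[[-0.0134,0.026,0],0],[[-0.0134,0.026,0],0],[[-0.0134,0.026,0],0]]}}

```text
time_s: 6.95
tcp_pos: [0.5307, 0.0956, 0.3087]
ee_rot: [[-1.0, 0.0, -0.003], [0.0, 1.0, -0.001], [0.003, -0.001, -1.0]]
wrist_force: [-0.0, -1.0, -2.3]
gripper_width: 0.546
gripper_force: 30.0
```

Call:
{"op": "apply_moves", "data": {"moves": [[[-0.0134,0.026,0],0],[[-0.0134,0.026,0],0],[[-0.0134,0.026,0],0],[[-0.0134,0.026,0],0],[[-0.0134,0.026,0],0]]}}

```text
time_s: 7.37
tcp_pos: [0.5978, 0.2255, 0.3083]
ee_rot: [[-1.0, -0.0, -0.004], [-0.0, 1.0, -0.001], [0.004, -0.001, -1.0]]
wrist_force: [0.4, -0.1, -1.6]
gripper_width: 0.543
gripper_force: 30.0
```

Call:
{"op": "apply_moves", "data": {"moves": [[[-0.0134,0.026,0],0],[[-0.0067,0.013,0],0],[[0,0,0],0],[[0,0,0],0],[[0,0,0],0]]}}

```text
time_s: 7.78
tcp_pos: [0.6176, 0.2627, 0.3091]
ee_rot: [[-1.0, 0.0, -0.003], [0.0, 1.0, -0.001], [0.003, -0.001, -1.0]]
wrist_force: [0.6, 0.5, -2.3]
gripper_width: 0.542
gripper_force: 30.0
```

```bash
python3 d.py .6186 .2629 .2356
python3 - <<'E'
from h import *
a=imaging.capture("top")["frame"][80:280,70:270];b=imaging.capture("scene")["frame"][160:400,280:520]
cv2.imwrite("pics/p500.png",np.hstack([cv2.resize(a,(400,400)),cv2.resize(b,(400,400))]))
E
```

```text
t 7.8333 tcp [0.6177 0.2624 0.3099] tool z [-1.4e-03 -8.0e-04 -1.0e+00] yaw x [-1.0e+00  6.0e-04  1.4e-03] w 0.0471 f 30.0 [ 0.6  0.1 -2.1]
delta tool [-0.001   0.0006  0.0743]
```

View pics/p500.png

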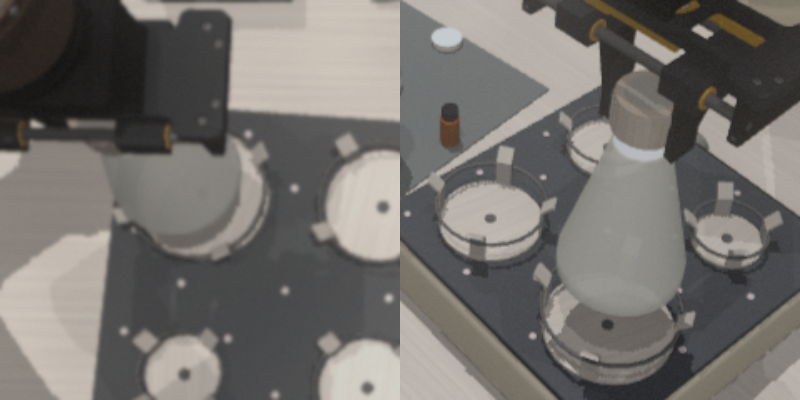

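flask_500 hangs upright, directly above its own clamp (scene crop: flask bottom (620,290), hole (607,323)). Lowering it.

Call:
{"op": "apply_moves", "data": {"moves": [[[-0.001,0.0005,0.02],0],[[0,0,0.02],0],[[0,0,0.015],0],[[0,0,0.01],0],[[0,0,0.005],0]]}}

```text
time_s: 8.35
tcp_pos: [0.6185, 0.2628, 0.2392]
ee_rot: [[-1.0, 0.001, -0.002], [0.001, 1.0, -0.001], [0.002, -0.001, -1.0]]
wrist_force: [-0.0, 0.2, -2.7]
gripper_width: 0.55
gripper_force: 30.0
```

Call:
{"op": "apply_moves", "data": {"moves": [[[0,0,0.002],0],[[0,0,0.001],0],[[0,0,0],0],[[0,0,0],0]]}}

```text
time_s: 8.68
tcp_pos: [0.6196, 0.2639, 0.2387]
ee_rot: [[-1.0, -0.0, 0.002], [-0.0, 1.0, 0.001], [-0.002, 0.001, -1.0]]
wrist_force: [-0.2, -0.5, -2.2]
gripper_width: 0.543
gripper_force: 30.0
```

```bash
python3 d.py .6186 .2629 .2356
```

```text
t 8.7333 tcp [0.6196 0.2639 0.2386] tool z [ 1.6e-03  9.0e-04 -1.0e+00] yaw x [-1.0e+00 -1.0e-04 -1.6e-03] w 0.0473 f 30.0 [ 0.5 -0.1 -2.3]
delta tool [ 0.001 -0.001  0.003]
```

Call:
{"op": "apply_moves", "data": {"moves": [[[0.001,-0.001,0.0015],0],[[0,0,0.001],0],[[0,0,0],0],[[0,0,0],0]]}}

```text
time_s: 9.07
tcp_pos: [0.6183, 0.2627, 0.2356]
ee_rot: [[-1.0, -0.0, 0.001], [-0.0, 1.0, 0.0], [-0.001, 0.0, -1.0]]
wrist_force: [-0.4, 0.3, -0.7]
gripper_width: 0.541
gripper_force: 30.0
```

```bash
python3 d.py .6186 .2629 .2356
```

```text
t 9.1167 tcp [0.6183 0.2627 0.2356] tool z [ 8.e-04  1.e-04 -1.e+00] yaw x [-1.e+00 -1.e-04 -8.e-04] w 0.0475 f 30.0 [-0.  -0.3 -0.1]
delta tool [-0.0003  0.0002  0.    ]
```

The weight has left the wrist, so the flask is seated. Releasing, then going up and across to flask_250.

Call:
{"op": "apply_moves", "data": {"moves": [[[0,0,0],0],[[0,0,0],0],[[0,0,0],0],[[0,0,0],0],[[0,0,0],0]], "hand": 0.087}}

```text
time_s: 9.53
tcp_pos: [0.6182, 0.2628, 0.2351]
ee_rot: [[-1.0, -0.0, 0.0], [-0.0, 1.0, 0.0], [-0.0, 0.0, -1.0]]
wrist_force: [0.9, -0.6, 0.3]
gripper_width: 0.835
gripper_force: 0.0
```

Call:
{"op": "apply_moves", "data": {"moves": [[[0,0,-0.015],0],[[0,0,-0.03],0],[[0,0,-0.03],0],[[0,0,-0.005],0],[[0,0,0],0]]}}

```text
time_s: 9.95
tcp_pos: [0.6192, 0.2632, 0.3185]
ee_rot: [[-1.0, -0.0, 0.006], [0.0, 1.0, 0.003], [-0.006, 0.003, -1.0]]
wrist_force: [-0.4, 0.0, -0.0]
gripper_width: 0.995
gripper_force: 0.0
```

Call:
{"op": "apply_moves", "data": {"moves": [[[0,-0.02,0],0],[[0,-0.04,0],0],[[0,-0.04,0],0],[[0,-0.04,0],0],[[0,-0.04,0],0]]}}

```text
time_s: 10.37
tcp_pos: [0.617, 0.0805, 0.3132]
ee_rot: [[-1.0, -0.001, -0.003], [-0.0, 1.0, -0.001], [0.003, -0.001, -1.0]]
wrist_force: [1.1, -1.1, 0.5]
gripper_width: 0.999
gripper_force: 0.0
```

Call:
{"op": "apply_moves", "data": {"moves": [[[0,-0.04,0],0],[[0,-0.04,0],0],[[0,-0.04,0],0],[[0,-0.04,0],0],[[0,-0.04,0],0]]}}

```text
time_s: 10.78
tcp_pos: [0.6168, -0.1196, 0.3134]
ee_rot: [[-1.0, 0.0, -0.003], [0.0, 1.0, 0.0], [0.003, 0.0, -1.0]]
wrist_force: [0.3, 0.1, -0.9]
gripper_width: 1.001
gripper_force: 0.0
```

Call:
{"op": "apply_moves", "data": {"moves": [[[0,-0.04,0],0],[[0,-0.04,0],0],[[0,-0.04,0],0],[[0,-0.02,0],0],[[0,0,0],0]]}}

```text
time_s: 11.2
tcp_pos: [0.6164, -0.2619, 0.3121]
ee_rot: [[-1.0, 0.006, -0.004], [0.006, 1.0, 0.0], [0.004, 0.0, -1.0]]
wrist_force: [0.4, 0.8, 0.1]
gripper_width: 1.0
gripper_force: 0.0
```

```bash
python3 d.py .615 -.267 .1145
python3 - <<'E'
from h import *
a=imaging.capture("top")["frame"][80:280,70:270];b=imaging.capture("scene")["frame"][160:400,280:520]
cv2.imwrite("pics/r500.png",np.hstack([cv2.resize(a,(400,400)),cv2.resize(b,(400,400))]))
E
```

```text
t 11.25 tcp [ 0.6168 -0.2597  0.3124] tool z [-0.004   0.0012 -1.    ] yaw x [-1.      0.0042  0.004 ] w 0.0872 f 0.0 [0.2 0.9 0.1]
delta tool [ 0.0009 -0.0075  0.1979]
```

View pics/r500.png

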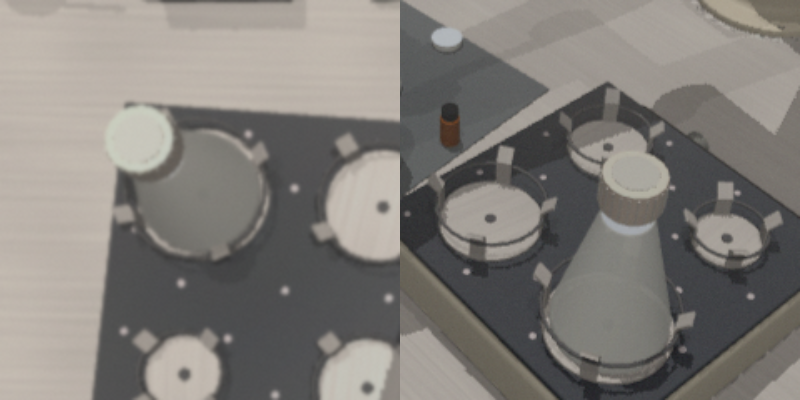

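Both views show flask_500 seated and centred in clamp_500. Now descending on flask_250.

Call:
{"op": "apply_moves", "data": {"moves": [[[0.001,-0.004,0.03],0],[[0,-0.002,0.04],0],[[0,0,0.03],0],[[0,0,0.01],0],[[0,0,0],0]]}}

```text
time_s: 11.77
tcp_pos: [0.6156, -0.2616, 0.2017]
ee_rot: [[-1.0, -0.002, -0.007], [-0.002, 1.0, 0.002], [0.007, 0.002, -1.0]]
wrist_force: [-0.4, -0.1, -1.2]
gripper_width: 1.002
gripper_force: 0.0
```

Call:
{"op": "apply_moves", "data": {"moves": [[[0,0,0],0],[[0,0,0],0]]}}

```text
time_s: 11.93
tcp_pos: [0.6187, -0.2632, 0.208]
ee_rot: [[-1.0, -0.001, 0.005], [-0.001, 1.0, -0.002], [-0.005, -0.002, -1.0]]
wrist_force: [0.1, 0.1, 0.3]
gripper_width: 1.002
gripper_force: 0.0
```

```bash
python3 d.py .615 -.267 .116
```

```text
t 11.9833 tcp [ 0.6187 -0.2633  0.2081] tool z [ 0.0049 -0.0016 -1.    ] yaw x [-1.     -0.001  -0.0049] w 0.0872 f 0.0 [0.3 0.  0.1]
delta tool [ 0.0041 -0.0035  0.0921]
```

Call:
{"op": "apply_moves", "data": {"moves": [[[0.002,-0.003,0.025],0],[[0.0015,0,0.025],0],[[0,0,0.02],0],[[0,0,0.012],0],[[0,0,0.008],0]]}}

```text
time_s: 12.4
tcp_pos: [0.614, -0.2663, 0.115]
ee_rot: [[-1.0, -0.0, 0.001], [-0.0, 1.0, -0.0], [-0.001, -0.0, -1.0]]
wrist_force: [0.2, -0.4, -0.3]
gripper_width: 1.0
gripper_force: 0.0
```

Call:
{"op": "apply_moves", "data": {"moves": [[[0,0,0],0],[[0,0,0],0],[[0,0,0],0]]}}

```text
time_s: 12.65
tcp_pos: [0.6149, -0.2666, 0.1169]
ee_rot: [[-1.0, -0.0, 0.003], [-0.0, 1.0, -0.001], [-0.003, -0.001, -1.0]]
wrist_force: [0.1, 0.0, -1.1]
gripper_width: 0.999
gripper_force: 0.0
```

```bash
python3 d.py .615 -.267 .116
```

```text
t 12.7 tcp [ 0.6147 -0.2666  0.1169] tool z [ 3.1e-03 -9.0e-04 -1.0e+00] yaw x [-1.0e+00 -2.0e-04 -3.1e-03] w 0.0873 f 0.0 [ 0.5  0.  -0.9]
delta tool [-0.0003 -0.0004  0.0009]
```

Call:
{"op": "apply_moves", "data": {"moves": [[[0,0,0],0],[[0,0,0],0],[[0,0,0],0],[[0,0,0],0],[[0,0,0],0]], "hand": 0.03}}

```text
time_s: 13.12
tcp_pos: [0.6137, -0.2663, 0.1152]
ee_rot: [[-1.0, -0.0, 0.0], [-0.0, 1.0, -0.0], [-0.0, -0.0, -1.0]]
wrist_force: [0.3, -0.3, 0.1]
gripper_width: 0.711
gripper_force: 0.0
```

Call:
{"op": "apply_moves", "data": {"moves": [[[0,0,0],0],[[0,0,0],0],[[0,0,0],0],[[0,0,0],0],[[0,0,0],0]]}}

```text
time_s: 13.53
tcp_pos: [0.6136, -0.2664, 0.115]
ee_rot: [[-1.0, 0.0, -0.0], [0.0, 1.0, -0.0], [0.0, -0.0, -1.0]]
wrist_force: [0.1, -0.1, -0.3]
gripper_width: 0.489
gripper_force: 30.0
```

```bash
python3 d.py .6115 .1133 .307
```

```text
t 13.5833 tcp [ 0.6136 -0.2664  0.115 ] tool z [-1.e-04 -0.e+00 -1.e+00] yaw x [-1.e+00  0.e+00  1.e-04] w 0.0423 f 30.0 [-0.5  0.4  0.6]
delta tool [ 0.0022  0.3797 -0.192 ]
```

Call:
{"op": "apply_moves", "data": {"moves": [[[0,0,-0.015],0],[[0,0,-0.03],0],[[0,0,-0.03],0],[[0,0,-0.03],0],[[0,0,-0.03],0]]}}

```text
time_s: 14.0
tcp_pos: [0.6133, -0.2661, 0.2511]
ee_rot: [[-1.0, 0.0, -0.001], [0.0, 1.0, 0.0], [0.001, 0.0, -1.0]]
wrist_force: [0.8, 0.1, -0.1]
gripper_width: 0.483
gripper_force: 30.0
```

Call:
{"op": "apply_moves", "data": {"moves": [[[0,0,-0.03],0],[[0,0,-0.02],0],[[0,0,-0.005],0],[[0,0,0],0],[[0,0,0],0]]}}

```text
time_s: 14.42
tcp_pos: [0.6131, -0.2658, 0.3032]
ee_rot: [[-1.0, 0.0, -0.002], [0.0, 1.0, 0.002], [0.002, 0.002, -1.0]]
wrist_force: [-0.1, 0.4, -2.1]
gripper_width: 0.482
gripper_force: 30.0
```

Call:
{"op": "apply_moves", "data": {"moves": [[[0,0.0095,0],0],[[0,0.02,0],0],[[0,0.035,0],0],[[0,0.035,0],0],[[0,0.035,0],0]]}}

```text
time_s: 14.83
tcp_pos: [0.6126, -0.13, 0.3026]
ee_rot: [[-1.0, 0.001, -0.004], [0.001, 1.0, 0.0], [0.004, 0.0, -1.0]]
wrist_force: [1.2, -0.1, 0.5]
gripper_width: 0.484
gripper_force: 30.0
```

Call:
{"op": "apply_moves", "data": {"moves": [[[0.001,0.035,0],0],[[0.001,0.035,0],0],[[0.001,0.035,0],0],[[0,0.035,0],0],[[0,0.035,0],0]]}}

```text
time_s: 15.25
tcp_pos: [0.6093, 0.0454, 0.303]
ee_rot: [[-1.0, -0.0, -0.004], [-0.0, 1.0, -0.001], [0.004, -0.001, -1.0]]
wrist_force: [0.7, -0.1, -1.2]
gripper_width: 0.486
gripper_force: 30.0
```

Call:
{"op": "apply_moves", "data": {"moves": [[[0,0.035,0],0],[[0,0.02,0],0],[[0,0.012,0],0],[[0,0,0],0],[[0,0,0],0]]}}

```text
time_s: 15.67
tcp_pos: [0.6101, 0.1104, 0.3038]
ee_rot: [[-1.0, -0.001, -0.002], [-0.001, 1.0, -0.001], [0.002, -0.001, -1.0]]
wrist_force: [0.7, -0.5, -1.1]
gripper_width: 0.487
gripper_force: 30.0
```

```bash
python3 d.py .6104 .1129 .205
python3 - <<'E'
from h import *
b=imaging.capture("scene")["frame"][80:320,160:480]
cv2.imwrite("pics/p250.png",cv2.resize(b,(640,480)))
E
```

```text
t 15.7167 tcp [0.6103 0.1096 0.3042] tool z [-1.7e-03 -9.0e-04 -1.0e+00] yaw x [-1.0e+00  2.0e-04  1.7e-03] w 0.0421 f 30.0 [ 0.3  0.4 -0.8]
delta tool [-0.0003  0.0033  0.0992]
```

View pics/p250.png

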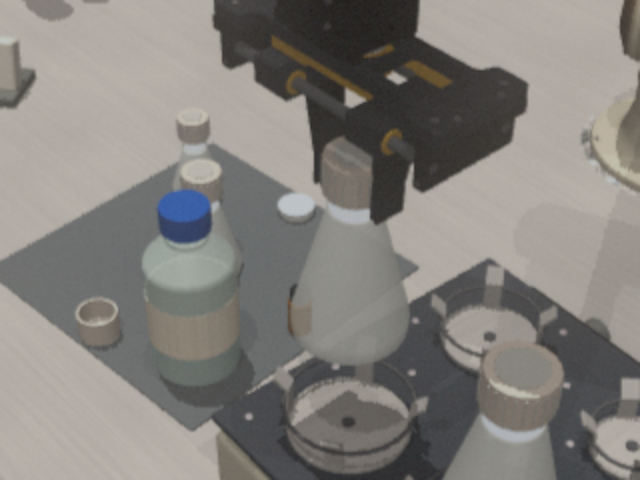

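flask_250 is held upright above clamp_250 (hole at (348,422)), and the bottle is undisturbed at (193,290). Lowering.

Call:
{"op": "apply_moves", "data": {"moves": [[[0,0.003,0.02],0],[[0,0,0.025],0],[[0,0,0.02],0],[[0,0,0.015],0],[[0,0,0.008],0]]}}

```text
time_s: 16.18
tcp_pos: [0.6096, 0.1113, 0.2146]
ee_rot: [[-1.0, 0.002, -0.004], [0.002, 1.0, -0.001], [0.004, -0.001, -1.0]]
wrist_force: [-0.1, -0.2, -0.8]
gripper_width: 0.489
gripper_force: 30.0
```

Call:
{"op": "apply_moves", "data": {"moves": [[[0,0,0.004],0],[[0,0,0.002],0],[[0,0,0],0],[[0,0,0],0],[[0,0,0],0]]}}

```text
time_s: 16.6
tcp_pos: [0.6112, 0.1133, 0.2122]
ee_rot: [[-1.0, 0.0, 0.002], [0.0, 1.0, 0.001], [-0.002, 0.001, -1.0]]
wrist_force: [-1.3, 1.0, -1.4]
gripper_width: 0.487
gripper_force: 30.0
```

```bash
python3 d.py .6104 .1129 .205
```

```text
t 16.65 tcp [0.6111 0.1133 0.2121] tool z [ 1.8e-03  7.0e-04 -1.0e+00] yaw x [-1.     -0.     -0.0018] w 0.0423 f 30.0 [-0.7  0.4 -1. ]
delta tool [ 0.0007 -0.0004  0.0071]
```

Call:
{"op": "apply_moves", "data": {"moves": [[[0.0005,0,0.003],0],[[0,0,0.0015],0],[[0,0,0.001],0],[[0,0,0],0],[[0,0,0],0]]}}

```text
time_s: 17.07
tcp_pos: [0.6101, 0.1132, 0.2054]
ee_rot: [[-1.0, -0.0, -0.0], [-0.0, 1.0, -0.0], [0.0, -0.0, -1.0]]
wrist_force: [-0.2, -0.1, -1.6]
gripper_width: 0.485
gripper_force: 30.0
```

```bash
python3 d.py .6104 .1129 .205
```

```text
t 17.1167 tcp [0.6102 0.1132 0.2055] tool z [-1.e-04 -2.e-04 -1.e+00] yaw x [-1.e+00 -1.e-04  1.e-04] w 0.0422 f 30.0 [-0.2 -0.  -0.4]
delta tool [-0.0002 -0.0003  0.0005]
```

Call:
{"op": "apply_moves", "data": {"moves": [[[0,0,0.0005],0],[[0,0,0],0]]}}

```text
time_s: 17.28
tcp_pos: [0.6102, 0.1132, 0.205]
ee_rot: [[-1.0, 0.0, 0.0], [0.0, 1.0, 0.0], [-0.0, 0.0, -1.0]]
wrist_force: [1.4, -0.3, -0.5]
gripper_width: 0.486
gripper_force: 30.0
```

Call:
{"op": "apply_moves", "data": {"moves": [[[0,0,0],0],[[0,0,0],0],[[0,0,0],0],[[0,0,0],0],[[0,0,0],0]], "hand": 0.087}}

```text
time_s: 17.7
tcp_pos: [0.6102, 0.1132, 0.2052]
ee_rot: [[-1.0, -0.0, 0.0], [-0.0, 1.0, 0.0], [-0.0, 0.0, -1.0]]
wrist_force: [0.2, 0.7, 0.0]
gripper_width: 0.776
gripper_force: 0.0
```

Call:
{"op": "apply_moves", "data": {"moves": [[[0,0,-0.01],0],[[0,0,-0.03],0],[[0,0,-0.03],0],[[0,0,-0.01],0],[[0,0,0],0]]}}

```text
time_s: 18.12
tcp_pos: [0.6118, 0.1136, 0.2898]
ee_rot: [[-1.0, -0.0, 0.008], [-0.0, 1.0, 0.003], [-0.008, 0.003, -1.0]]
wrist_force: [0.6, -0.1, -0.4]
gripper_width: 0.994
gripper_force: 0.0
```

Call:
{"op": "apply_moves", "data": {"moves": [[[0.0065,-0.0168,0],0],[[0.0133,-0.0335,0],0],[[0.0133,-0.0335,0],0],[[0.0133,-0.0335,0],0],[[0.0133,-0.0335,0],0]]}}

```text
time_s: 18.53
tcp_pos: [0.5484, -0.0393, 0.2834]
ee_rot: [[-1.0, -0.0, -0.003], [-0.0, 1.0, -0.0], [0.003, -0.0, -1.0]]
wrist_force: [1.1, 0.5, 0.0]
gripper_width: 1.001
gripper_force: 0.0
```

Call:
{"op": "apply_moves", "data": {"moves": [[[0.0133,-0.0335,0],0],[[0.0133,-0.0335,0],0],[[0.0133,-0.0335,0],0],[[0.0133,-0.0335,0],0],[[0.0133,-0.0335,0],0]]}}

```text
time_s: 18.95
tcp_pos: [0.4816, -0.2066, 0.2837]
ee_rot: [[-1.0, 0.0, -0.003], [0.0, 1.0, 0.001], [0.003, 0.001, -1.0]]
wrist_force: [1.3, -0.7, -1.3]
gripper_width: 0.998
gripper_force: 0.0
```

Call:
{"op": "apply_moves", "data": {"moves": [[[0.0133,-0.0335,0],0],[[0.0133,-0.0335,0],0],[[0.0065,-0.0168,0],0],[[0,0,0],0],[[0,0,0],0]]}}

```text
time_s: 19.37
tcp_pos: [0.4493, -0.2895, 0.2836]
ee_rot: [[-1.0, 0.003, -0.003], [0.003, 1.0, 0.001], [0.003, 0.001, -1.0]]
wrist_force: [0.4, -0.3, 1.1]
gripper_width: 0.999
gripper_force: 0.0
```

```bash
python3 d.py .450 -.289 .064
python3 - <<'E'
from h import *
t=imaging.capture("top");b=t["frame"][120:320,100:300]
b2=t["frame"][120:320,400:600]
cv2.imwrite("pics/r250.png",np.hstack([cv2.resize(b,(400,400)),cv2.resize(b2,(400,400))]))
E
```

```text
t 19.4167 tcp [ 0.4499 -0.2888  0.2839] tool z [-0.002   0.0011 -1.    ] yaw x [-1.      0.0012  0.002 ] w 0.087 f 0.0 [ 0.4 -0.1  0.7]
delta tool [-0.0006 -0.0004  0.2199]
```

View pics/r250.png

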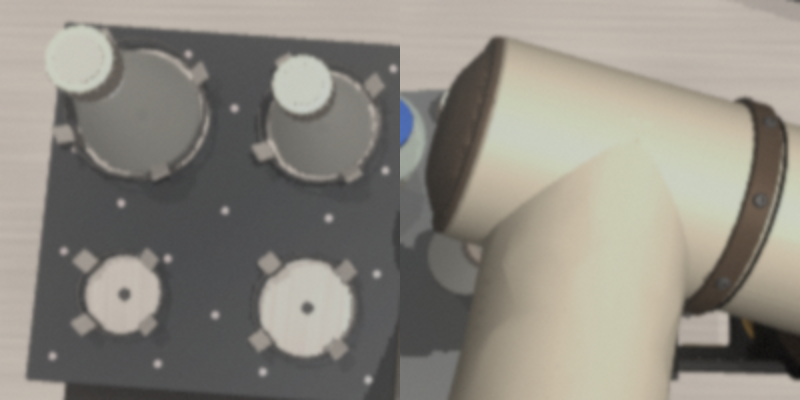

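flask_250 is seated in clamp_250 (left half, base (322,128)). Now flask_50.

Call:
{"op": "apply_moves", "data": {"moves": [[[0,0,0.025],0],[[0,0,0.04],0],[[0,0,0.03],0],[[0,0,0.02],0],[[0,0,0.015],0]]}}

```text
time_s: 19.88
tcp_pos: [0.4499, -0.2871, 0.1523]
ee_rot: [[-1.0, -0.002, -0.004], [-0.002, 1.0, 0.002], [0.004, 0.002, -1.0]]
wrist_force: [-0.0, -0.4, -0.7]
gripper_width: 1.0
gripper_force: 0.0
```

Call:
{"op": "apply_moves", "data": {"moves": [[[0,0,0.005],0],[[0,0,0],0],[[0,0,0],0],[[0,0,0],0]]}}

```text
time_s: 20.22
tcp_pos: [0.4519, -0.2889, 0.1514]
ee_rot: [[-1.0, -0.001, 0.002], [-0.001, 1.0, -0.001], [-0.002, -0.001, -1.0]]
wrist_force: [-0.2, 0.3, 0.0]
gripper_width: 1.004
gripper_force: 0.0
```

```bash
python3 d.py .450 -.289 .064
```

```text
t 20.2667 tcp [ 0.4519 -0.289   0.1515] tool z [ 0.0027 -0.001  -1.    ] yaw x [-1.0e+00 -7.0e-04 -2.7e-03] w 0.0873 f 0.0 [ 0.4  0.4 -0.2]
delta tool [0.0021 0.0001 0.0875]
```

Call:
{"op": "apply_moves", "data": {"moves": [[[0.001,0,0.025],0],[[0,0,0.025],0],[[0,0,0.02],0],[[0,0,0.01],0],[[0,0,0.005],0]]}}

```text
time_s: 20.68
tcp_pos: [0.4496, -0.2888, 0.0644]
ee_rot: [[-1.0, 0.0, -0.001], [0.0, 1.0, 0.0], [0.001, 0.0, -1.0]]
wrist_force: [0.8, 0.2, 0.1]
gripper_width: 0.995
gripper_force: 0.0
```

Call:
{"op": "apply_moves", "data": {"moves": [[[0,0,0],0],[[0,0,0],0],[[0,0,0],0],[[0,0,0],0],[[0,0,0],0]]}}

```text
time_s: 21.1
tcp_pos: [0.4504, -0.2891, 0.066]
ee_rot: [[-1.0, -0.0, 0.002], [-0.0, 1.0, -0.001], [-0.002, -0.001, -1.0]]
wrist_force: [-0.1, 0.1, 0.5]
gripper_width: 0.998
gripper_force: 0.0
```

```bash
python3 d.py .450 -.289 .064
python3 - <<'E'
from h import *
b=imaging.capture("scene")["frame"][90:240,170:370]
cv2.imwrite("pics/g50.png",cv2.resize(b,(800,600)))
E
```

```text
t 21.15 tcp [ 0.4503 -0.289   0.0658] tool z [ 1.4e-03 -5.0e-04 -1.0e+00] yaw x [-1.     -0.     -0.0014] w 0.0869 f 0.0 [ 0.3 -0.  -0.4]
delta tool [0.0003 0.     0.0018]
```

View pics/g50.png

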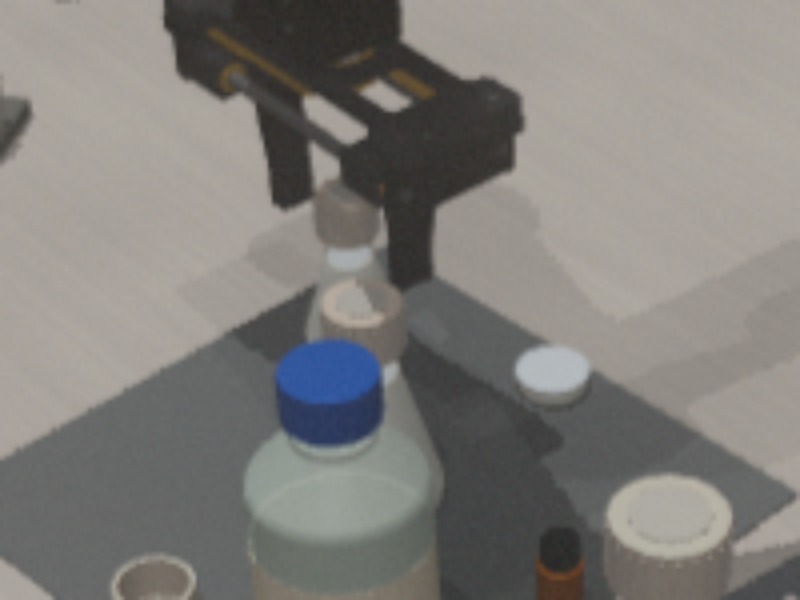

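The fingers straddle the small cap (345,215), with tips at (290,205) and (410,283). Gripping.

Call:
{"op": "apply_moves", "data": {"moves": [[[0,0,0],0],[[0,0,0],0],[[0,0,0],0],[[0,0,0],0],[[0,0,0],0]], "hand": 0.015}}

```text
time_s: 21.62
tcp_pos: [0.4498, -0.2889, 0.065]
ee_rot: [[-1.0, -0.0, -0.0], [-0.0, 1.0, 0.0], [0.0, 0.0, -1.0]]
wrist_force: [-0.5, -0.3, -0.6]
gripper_width: 0.707
gripper_force: 0.0
```

Call:
{"op": "apply_moves", "data": {"moves": [[[0,0,0],0],[[0,0,0],0],[[0,0,0],0],[[0,0,0],0],[[0,0,0],0]]}}

```text
time_s: 22.03
tcp_pos: [0.4499, -0.2889, 0.065]
ee_rot: [[-1.0, 0.0, 0.0], [0.0, 1.0, -0.0], [-0.0, -0.0, -1.0]]
wrist_force: [-0.9, 0.7, 0.4]
gripper_width: 0.355
gripper_force: 30.0
```

Call:
{"op": "apply_moves", "data": {"moves": [[[0,0,0],0],[[0,0,0],0],[[0,0,0],0]]}}

```text
time_s: 22.28
tcp_pos: [0.4498, -0.2889, 0.065]
ee_rot: [[-1.0, 0.0, -0.0], [0.0, 1.0, 0.0], [0.0, 0.0, -1.0]]
wrist_force: [-0.1, -1.3, 0.2]
gripper_width: 0.358
gripper_force: 30.0
```

```bash
python3 d.py .450 -.289 .064
```

```text
t 22.3333 tcp [ 0.4498 -0.2889  0.065 ] tool z [-0.  0. -1.] yaw x [-1.  0.  0.] w 0.0307 f 30.0 [ 1.1 -0.8  0.1]
delta tool [-0.0002 -0.0001  0.001 ]
```

Call:
{"op": "apply_moves", "data": {"moves": [[[0,0,-0.015],0],[[0,0,-0.035],0],[[0,0,-0.035],0],[[0,0,-0.035],0],[[0,0,-0.03],0]]}}

```text
time_s: 22.75
tcp_pos: [0.4499, -0.289, 0.2175]
ee_rot: [[-1.0, -0.0, 0.002], [-0.0, 1.0, -0.001], [-0.002, -0.001, -1.0]]
wrist_force: [0.9, -0.8, -1.3]
gripper_width: 0.36
gripper_force: 30.0
```

Call:
{"op": "apply_moves", "data": {"moves": [[[0,0,-0.02],0],[[0,0,-0.01],0],[[0,0.017,0],0],[[-0.0013,0.035,0],0],[[-0.0013,0.035,0],0]]}}

```text
time_s: 23.17
tcp_pos: [0.4516, -0.2013, 0.2438]
ee_rot: [[-1.0, 0.003, -0.002], [0.003, 1.0, 0.001], [0.002, 0.001, -1.0]]
wrist_force: [0.9, 0.9, -0.9]
gripper_width: 0.356
gripper_force: 30.0
```

Call:
{"op": "apply_moves", "data": {"moves": [[[-0.0013,0.035,0],0],[[-0.0013,0.035,0],0],[[-0.0013,0.035,0],0],[[-0.0013,0.035,0],0],[[-0.0013,0.035,0],0]]}}

```text
time_s: 23.58
tcp_pos: [0.458, -0.0253, 0.244]
ee_rot: [[-1.0, 0.0, -0.002], [0.0, 1.0, -0.0], [0.002, -0.0, -1.0]]
wrist_force: [0.4, -0.2, -0.2]
gripper_width: 0.356
gripper_force: 30.0
```

Call:
{"op": "apply_moves", "data": {"moves": [[[-0.0013,0.035,0],0],[[-0.0013,0.035,0],0],[[-0.0013,0.035,0],0],[[-0.0013,0.035,0],0],[[-0.0013,0.035,0],0]]}}

```text
time_s: 24.0
tcp_pos: [0.4645, 0.1496, 0.244]
ee_rot: [[-1.0, -0.0, -0.002], [-0.0, 1.0, -0.001], [0.002, -0.001, -1.0]]
wrist_force: [0.4, 0.1, -0.0]
gripper_width: 0.356
gripper_force: 30.0
```

Call:
{"op": "apply_moves", "data": {"moves": [[[-0.0013,0.035,0],0],[[-0.0013,0.035,0],0],[[-0.0013,0.035,0],0],[[0,0.017,0],0],[[0,0,0],0]]}}

```text
time_s: 24.42
tcp_pos: [0.4689, 0.273, 0.2433]
ee_rot: [[-1.0, -0.003, -0.002], [-0.003, 1.0, -0.001], [0.002, -0.001, -1.0]]
wrist_force: [0.2, 0.3, -0.5]
gripper_width: 0.358
gripper_force: 30.0
```

Call:
{"op": "apply_moves", "data": {"moves": [[[0,0,0],0],[[0,0,0],0]]}}

```text
time_s: 24.58
tcp_pos: [0.4689, 0.2691, 0.2443]
ee_rot: [[-1.0, 0.0, -0.002], [0.0, 1.0, -0.001], [0.002, -0.001, -1.0]]
wrist_force: [0.3, 0.0, -0.3]
gripper_width: 0.358
gripper_force: 30.0
```

```bash
python3 d.py .4694 .2703 .155
python3 - <<'E'
from h import *
b=imaging.capture("scene")["frame"][180:330,390:590]
cv2.imwrite("pics/p50.png",cv2.resize(b,(640,480)))
E
```

```text
t 24.6333 tcp [0.4691 0.2689 0.2446] tool z [-1.e-03 -9.e-04 -1.e+00] yaw x [-1.     0.001  0.001] w 0.0309 f 30.0 [-0.5  0.1 -0.3]
delta tool [-0.0004  0.0015  0.0896]
```

View pics/p50.png

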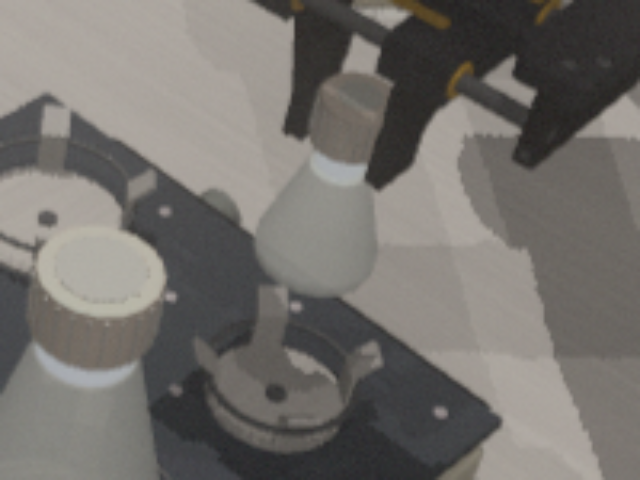

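Run:
```python
from h import *
p=imaging.capture("scene")
for z in (.1826,.1826+.092): print(((proj(p,[.4693,.2689,z])-[390,180])*3.2).round(0))
```

```text
[312. 255.]
[359.  94.]
```

Call:
{"op": "apply_moves", "data": {"moves": [[[0,0.001,0.02],0],[[0,0,0.02],0],[[0,0,0.02],0],[[0,0,0.01],0],[[0,0,0],0]]}}

```text
time_s: 25.15
tcp_pos: [0.4683, 0.2693, 0.1729]
ee_rot: [[-1.0, 0.001, -0.004], [0.001, 1.0, -0.003], [0.004, -0.003, -1.0]]
wrist_force: [0.2, -0.7, -1.0]
gripper_width: 0.361
gripper_force: 30.0
```

```bash
python3 d.py .4694 .2703 .155
```

```text
t 25.2 tcp [0.4693 0.2701 0.1746] tool z [-0.0011 -0.0016 -1.    ] yaw x [-1.0e+00  7.0e-04  1.1e-03] w 0.0311 f 30.0 [-0.2 -0.2  0.2]
delta tool [-0.0002  0.0002  0.0196]
```

Projection of an upright flask (bottom (312,255), top (359,94)) matches the picture, so the lean is only perspective. Lowering further.

Call:
{"op": "apply_moves", "data": {"moves": [[[0,0,0.007],0],[[0,0,0.005],0],[[0,0,0.003],0],[[0,0,0.001],0],[[0,0,0],0]]}}

```text
time_s: 25.62
tcp_pos: [0.4694, 0.2711, 0.1591]
ee_rot: [[-1.0, -0.0, 0.0], [-0.0, 1.0, -0.0], [-0.0, -0.0, -1.0]]
wrist_force: [0.1, -0.5, -1.0]
gripper_width: 0.356
gripper_force: 30.0
```

Call:
{"op": "apply_moves", "data": {"moves": [[[0,0,0],0],[[0,0,0],0],[[0,0,0],0]]}}

```text
time_s: 25.87
tcp_pos: [0.4695, 0.2713, 0.1593]
ee_rot: [[-1.0, -0.0, 0.0], [-0.0, 1.0, 0.0], [-0.0, 0.0, -1.0]]
wrist_force: [0.4, 0.4, -0.0]
gripper_width: 0.358
gripper_force: 30.0
```

```bash
python3 d.py .4694 .2703 .155
```

```text
t 25.9167 tcp [0.4695 0.2712 0.1593] tool z [ 4.e-04  4.e-04 -1.e+00] yaw x [-1.e+00 -0.e+00 -4.e-04] w 0.0312 f 30.0 [ 0.3  0.7 -0.7]
delta tool [ 0.0001 -0.0009  0.0043]
```

Call:
{"op": "apply_moves", "data": {"moves": [[[0,-0.0008,0.002],0],[[0,0,0.0015],0],[[0,0,0.0005],0],[[0,0,0],0],[[0,0,0],0]]}}

```text
time_s: 26.33
tcp_pos: [0.4693, 0.2702, 0.1551]
ee_rot: [[-1.0, 0.0, -0.0], [0.0, 1.0, -0.0], [0.0, -0.0, -1.0]]
wrist_force: [-0.9, -0.3, -1.1]
gripper_width: 0.354
gripper_force: 30.0
```

```bash
python3 d.py .4694 .2703 .155
```

```text
t 26.3833 tcp [0.4693 0.2702 0.155 ] tool z [-1.e-04 -2.e-04 -1.e+00] yaw x [-1.e+00  1.e-04  1.e-04] w 0.031 f 30.0 [-0.3 -0.3  0.3]
delta tool [-0.0001  0.0001  0.    ]
```

Call:
{"op": "apply_moves", "data": {"moves": [[[0,0,0],0],[[0,0,0],0],[[0,0,0],0],[[0,0,0],0],[[0,0,0],0]], "hand": 0.087}}

```text
time_s: 26.8
tcp_pos: [0.4694, 0.2704, 0.155]
ee_rot: [[-1.0, -0.0, 0.0], [-0.0, 1.0, 0.0], [-0.0, 0.0, -1.0]]
wrist_force: [-0.1, -0.2, 0.9]
gripper_width: 0.652
gripper_force: 0.0
```

Call:
{"op": "apply_moves", "data": {"moves": [[[0,0,-0.01],0],[[0,0,-0.03],0],[[0,0,-0.035],0],[[0,0,-0.025],0],[[0,0,-0.01],0]]}}

```text
time_s: 27.22
tcp_pos: [0.4711, 0.2714, 0.2706]
ee_rot: [[-1.0, -0.001, 0.007], [-0.001, 1.0, 0.005], [-0.007, 0.005, -1.0]]
wrist_force: [-0.8, -0.7, 0.6]
gripper_width: 0.976
gripper_force: 0.0
```

Call:
{"op": "apply_moves", "data": {"moves": [[[-0.002,-0.0175,0],0],[[-0.0036,-0.035,0],0],[[-0.0036,-0.035,0],0],[[-0.0036,-0.035,0],0],[[-0.0036,-0.035,0],0]]}}

```text
time_s: 27.63
tcp_pos: [0.4853, 0.1113, 0.2652]
ee_rot: [[-1.0, -0.001, -0.0], [-0.001, 1.0, 0.0], [0.0, 0.0, -1.0]]
wrist_force: [0.5, -0.3, 0.0]
gripper_width: 0.998
gripper_force: 0.0
```

Call:
{"op": "apply_moves", "data": {"moves": [[[-0.004,-0.035,0],0],[[-0.004,-0.035,0],0],[[-0.004,-0.035,0],0],[[-0.004,-0.035,0],0],[[-0.004,-0.035,0],0]]}}

```text
time_s: 28.05
tcp_pos: [0.5054, -0.0639, 0.2653]
ee_rot: [[-1.0, -0.0, 0.0], [-0.0, 1.0, 0.0], [-0.0, 0.0, -1.0]]
wrist_force: [0.8, 0.4, -0.2]
gripper_width: 1.004
gripper_force: 0.0
```

Call:
{"op": "apply_moves", "data": {"moves": [[[-0.004,-0.035,0],0],[[-0.004,-0.035,0],0],[[-0.004,-0.035,0],0],[[-0.002,-0.0175,0],0],[[0,0,0],0]]}}

```text
time_s: 28.47
tcp_pos: [0.5195, -0.1878, 0.2645]
ee_rot: [[-1.0, 0.005, -0.001], [0.005, 1.0, -0.0], [0.001, -0.0, -1.0]]
wrist_force: [0.3, -0.3, 0.1]
gripper_width: 0.994
gripper_force: 0.0
```

Call:
{"op": "apply_moves", "data": {"moves": [[[0,0,0],0],[[0,0,0],0]]}}

```text
time_s: 28.63
tcp_pos: [0.5195, -0.1843, 0.265]
ee_rot: [[-1.0, 0.0, -0.0], [0.0, 1.0, 0.0], [0.0, 0.0, -1.0]]
wrist_force: [0.1, 0.4, 0.3]
gripper_width: 1.001
gripper_force: 0.0
```

```bash
python3 d.py .519 -.185 .088
python3 - <<'E'
from h import *
t=imaging.capture("top");b=t["frame"][120:320,100:300]
b2=imaging.capture("scene")["frame"][90:290,160:360]
cv2.imwrite("pics/r50.png",np.hstack([cv2.resize(b,(400,400)),cv2.resize(b2,(400,400))]))
E
```

```text
t 28.6833 tcp [ 0.5196 -0.1839  0.2651] tool z [-1.e-04  2.e-04 -1.e+00] yaw x [-1.e+00 -9.e-04  1.e-04] w 0.0866 f 0.0 [ 0.4 -1.3  0.7]
delta tool [ 0.0006 -0.0011  0.1771]
```

View pics/r50.png

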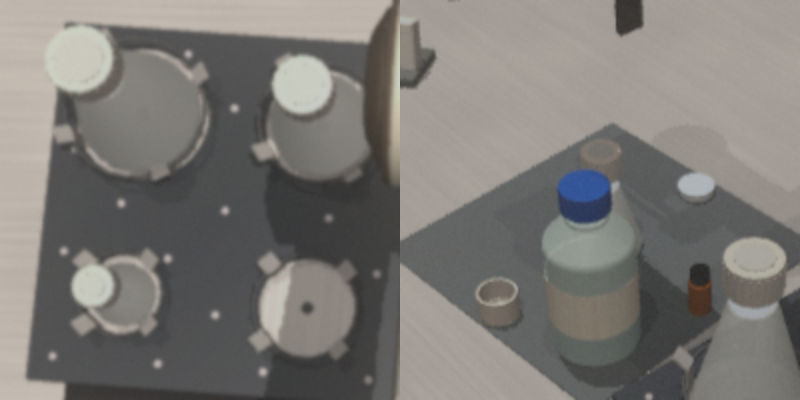

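flask_50 stands in clamp_50 (left half, (123,293)), and flask_125 with the bottle is undisturbed. Descending on flask_125.

Call:
{"op": "apply_moves", "data": {"moves": [[[0,-0.001,0.025],0],[[0,0,0.035],0],[[0,0,0.025],0],[[0,0,0.01],0],[[0,0,0],0]]}}

```text
time_s: 29.2
tcp_pos: [0.5183, -0.1848, 0.1678]
ee_rot: [[-1.0, -0.001, -0.005], [-0.001, 1.0, 0.001], [0.005, 0.001, -1.0]]
wrist_force: [0.3, 0.3, -0.6]
gripper_width: 1.001
gripper_force: 0.0
```

Call:
{"op": "apply_moves", "data": {"moves": [[[0,0,0],0],[[0,0,0],0]]}}

```text
time_s: 29.37
tcp_pos: [0.5212, -0.1857, 0.1721]
ee_rot: [[-1.0, -0.001, 0.004], [-0.001, 1.0, -0.001], [-0.004, -0.001, -1.0]]
wrist_force: [0.5, -0.0, 1.1]
gripper_width: 1.0
gripper_force: 0.0
```

```bash
python3 d.py .519 -.185 .088
```

```text
t 29.4167 tcp [ 0.5212 -0.1857  0.1722] tool z [ 4.e-03 -8.e-04 -1.e+00] yaw x [-1.e+00 -7.e-04 -4.e-03] w 0.0867 f 0.0 [ 0.6 -0.3  0.1]
delta tool [0.0025 0.0008 0.0841]
```

Call:
{"op": "apply_moves", "data": {"moves": [[[0.001,0.0005,0.025],0],[[0,0,0.025],0],[[0,0,0.018],0],[[0,0,0.01],0],[[0,0,0.004],0]]}}

```text
time_s: 29.83
tcp_pos: [0.5187, -0.1852, 0.0876]
ee_rot: [[-1.0, 0.0, -0.001], [0.0, 1.0, -0.0], [0.001, -0.0, -1.0]]
wrist_force: [-0.3, 0.3, -0.1]
gripper_width: 0.997
gripper_force: 0.0
```

Call:
{"op": "apply_moves", "data": {"moves": [[[0,0,0],0],[[0,0,0],0],[[0,0,0],0],[[0,0,0],0],[[0,0,0],0]]}}

```text
time_s: 30.25
tcp_pos: [0.5193, -0.1853, 0.089]
ee_rot: [[-1.0, -0.0, 0.002], [-0.0, 1.0, -0.0], [-0.002, -0.0, -1.0]]
wrist_force: [1.3, -0.5, -0.6]
gripper_width: 1.001
gripper_force: 0.0
```

```bash
python3 d.py .519 -.185 .088
```

```text
t 30.3 tcp [ 0.5192 -0.1852  0.0888] tool z [ 1.5e-03 -1.0e-04 -1.0e+00] yaw x [-1.     -0.     -0.0015] w 0.0866 f 0.0 [-0.2 -0.1  1. ]
delta tool [0.0002 0.0002 0.0008]
```

Call:
{"op": "apply_moves", "data": {"moves": [[[0,0,0],0],[[0,0,0],0],[[0,0,0],0],[[0,0,0],0],[[0,0,0],0]], "hand": 0.02}}

```text
time_s: 30.72
tcp_pos: [0.5187, -0.1852, 0.088]
ee_rot: [[-1.0, 0.0, -0.0], [0.0, 1.0, 0.0], [0.0, 0.0, -1.0]]
wrist_force: [0.0, 0.2, -0.4]
gripper_width: 0.709
gripper_force: 0.0
```

Call:
{"op": "apply_moves", "data": {"moves": [[[0,0,0],0],[[0,0,0],0],[[0,0,0],0],[[0,0,0],0],[[0,0,0],0]]}}

```text
time_s: 31.13
tcp_pos: [0.5187, -0.1852, 0.088]
ee_rot: [[-1.0, 0.0, -0.0], [0.0, 1.0, 0.0], [0.0, 0.0, -1.0]]
wrist_force: [1.2, 0.0, -0.6]
gripper_width: 0.426
gripper_force: 30.0
```

Call:
{"op": "apply_moves", "data": {"moves": [[[0,0,0],0],[[0,0,0],0]]}}

```text
time_s: 31.3
tcp_pos: [0.5187, -0.1852, 0.088]
ee_rot: [[-1.0, 0.0, -0.0], [0.0, 1.0, 0.0], [0.0, 0.0, -1.0]]
wrist_force: [1.3, 0.4, -0.4]
gripper_width: 0.427
gripper_force: 30.0
```

```bash
python3 d.py .519 -.185 .088
```

```text
t 31.35 tcp [ 0.5187 -0.1852  0.088 ] tool z [-0.  0. -1.] yaw x [-1.  0.  0.] w 0.037 f 30.0 [-0.2 -0.  -0.6]
delta tool [-0.0003  0.0002  0.    ]
```

Call:
{"op": "apply_moves", "data": {"moves": [[[0,0,-0.015],0],[[0,0,-0.03],0],[[0,0,-0.035],0],[[0,0,-0.035],0],[[0,0,-0.03],0]]}}

```text
time_s: 31.77
tcp_pos: [0.5189, -0.1853, 0.2354]
ee_rot: [[-1.0, -0.0, 0.001], [-0.0, 1.0, -0.0], [-0.001, -0.0, -1.0]]
wrist_force: [1.5, -0.0, -0.3]
gripper_width: 0.427
gripper_force: 30.0
```

Call:
{"op": "apply_moves", "data": {"moves": [[[0,0,-0.018],0],[[0,0,-0.007],0],[[0.003,0.0135,0],0],[[0.0057,0.031,0],0],[[0.0057,0.031,0],0]]}}

```text
time_s: 32.18
tcp_pos: [0.5033, -0.1093, 0.2564]
ee_rot: [[-1.0, 0.003, -0.003], [0.003, 1.0, 0.001], [0.003, 0.001, -1.0]]
wrist_force: [-0.6, 0.7, -0.2]
gripper_width: 0.424
gripper_force: 30.0
```

Call:
{"op": "apply_moves", "data": {"moves": [[[0.0057,0.031,0],0],[[0.0057,0.031,0],0],[[0.0057,0.031,0],0],[[0.0057,0.031,0],0],[[0.0057,0.031,0],0]]}}

```text
time_s: 32.6
tcp_pos: [0.4745, 0.0465, 0.2567]
ee_rot: [[-1.0, 0.0, -0.003], [0.0, 1.0, -0.0], [0.003, -0.0, -1.0]]
wrist_force: [-0.1, 0.0, -0.0]
gripper_width: 0.429
gripper_force: 30.0
```

Call:
{"op": "apply_moves", "data": {"moves": [[[0.0057,0.031,0],0],[[0.0057,0.031,0],0],[[0.003,0.0135,0],0],[[0,0,0],0],[[0,0,0],0]]}}

```text
time_s: 33.02
tcp_pos: [0.4607, 0.1211, 0.2569]
ee_rot: [[-1.0, -0.002, -0.002], [-0.002, 1.0, -0.001], [0.002, -0.001, -1.0]]
wrist_force: [-0.5, -0.3, -1.0]
gripper_width: 0.424
gripper_force: 30.0
```

Call:
{"op": "apply_moves", "data": {"moves": [[[0,0,0],0],[[0,0,0],0]]}}

```text
time_s: 33.18
tcp_pos: [0.4614, 0.1199, 0.2575]
ee_rot: [[-1.0, 0.001, -0.001], [0.001, 1.0, -0.001], [0.001, -0.001, -1.0]]
wrist_force: [-0.0, -0.7, 0.5]
gripper_width: 0.43
gripper_force: 30.0
```

```bash
python3 d.py .4617 .1205 .178
python3 - <<'E'
from h import *
b=imaging.capture("scene")["frame"][120:300,300:540]
cv2.imwrite("pics/p125.png",cv2.resize(b,(640,480)))
E
```

```text
t 33.2333 tcp [0.4615 0.1199 0.2577] tool z [-7.e-04 -5.e-04 -1.e+00] yaw x [-1.0e+00  1.5e-03  7.0e-04] w 0.037 f 30.0 [-0.1  0.1  0.1]
delta tool [-0.0003  0.0007  0.0797]
```

View pics/p125.png

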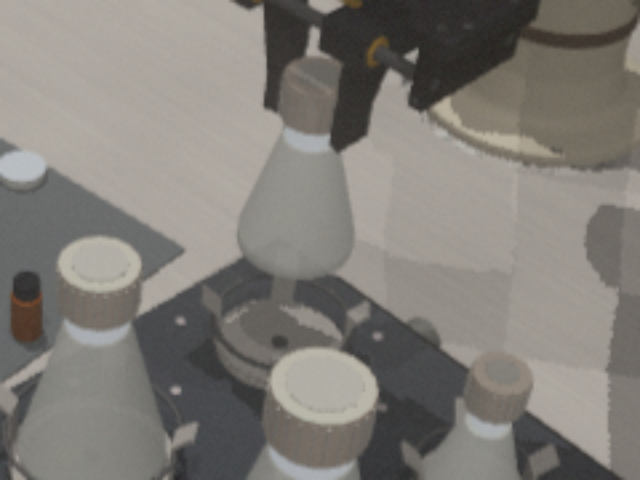

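flask_125 is upright above clamp_125 (hole (280,341)), and the other three are seated. Lowering.

Call:
{"op": "apply_moves", "data": {"moves": [[[0,0.0005,0.02],0],[[0,0,0.02],0],[[0,0,0.015],0],[[0,0,0.01],0],[[0,0,0.005],0]]}}

```text
time_s: 33.7
tcp_pos: [0.4608, 0.1202, 0.1865]
ee_rot: [[-1.0, 0.002, -0.003], [0.002, 1.0, -0.001], [0.003, -0.001, -1.0]]
wrist_force: [-0.5, -0.6, -1.0]
gripper_width: 0.428
gripper_force: 30.0
```

Call:
{"op": "apply_moves", "data": {"moves": [[[0,0,0.002],0],[[0,0,0],0],[[0,0,0],0],[[0,0,0],0],[[0,0,0],0]]}}

```text
time_s: 34.12
tcp_pos: [0.4618, 0.1215, 0.1868]
ee_rot: [[-1.0, 0.0, 0.001], [0.0, 1.0, 0.001], [-0.001, 0.001, -1.0]]
wrist_force: [-0.8, 0.2, -0.6]
gripper_width: 0.425
gripper_force: 30.0
```

```bash
python3 d.py .4617 .1205 .178
```

```text
t 34.1667 tcp [0.4618 0.1215 0.1866] tool z [ 1.1e-03  7.0e-04 -1.0e+00] yaw x [-1.     -0.     -0.0011] w 0.0367 f 30.0 [-0.8 -0.3 -0.6]
delta tool [ 0.0001 -0.001   0.0086]
```

Call:
{"op": "apply_moves", "data": {"moves": [[[0,-0.001,0.004],0],[[0,0,0.002],0],[[0,0,0.001],0],[[0,0,0],0],[[0,0,0],0]]}}

```text
time_s: 34.58
tcp_pos: [0.4614, 0.1203, 0.1789]
ee_rot: [[-1.0, -0.0, -0.0], [-0.0, 1.0, -0.0], [0.0, -0.0, -1.0]]
wrist_force: [0.8, 0.8, -1.2]
gripper_width: 0.426
gripper_force: 30.0
```

Call:
{"op": "apply_moves", "data": {"moves": [[[0,0,0],0],[[0,0,0],0]]}}

```text
time_s: 34.75
tcp_pos: [0.4615, 0.1203, 0.1791]
ee_rot: [[-1.0, -0.0, 0.0], [-0.0, 1.0, 0.0], [-0.0, 0.0, -1.0]]
wrist_force: [-0.6, -0.2, -0.2]
gripper_width: 0.434
gripper_force: 30.0
```

```bash
python3 d.py .4617 .1205 .178
```

```text
t 34.8 tcp [0.4615 0.1204 0.1791] tool z [ 2.e-04  1.e-04 -1.e+00] yaw x [-1.e+00 -0.e+00 -2.e-04] w 0.0373 f 30.0 [ 0.   0.3 -0.5]
delta tool [-0.0002  0.0001  0.0011]
```

Call:
{"op": "apply_moves", "data": {"moves": [[[0,0,0.001],0],[[0,0,0],0],[[0,0,0],0],[[0,0,0],0]]}}

```text
time_s: 35.13
tcp_pos: [0.4614, 0.1203, 0.178]
ee_rot: [[-1.0, 0.0, -0.0], [0.0, 1.0, -0.0], [0.0, -0.0, -1.0]]
wrist_force: [-0.2, -0.1, -0.7]
gripper_width: 0.428
gripper_force: 30.0
```

Call:
{"op": "apply_moves", "data": {"moves": [[[0,0,0],0],[[0,0,0],0],[[0,0,0],0],[[0,0,0],0],[[0,0,0],0]], "hand": 0.087}}

```text
time_s: 35.55
tcp_pos: [0.4615, 0.1203, 0.1781]
ee_rot: [[-1.0, -0.0, 0.0], [-0.0, 1.0, 0.0], [-0.0, 0.0, -1.0]]
wrist_force: [-0.8, -0.5, -0.3]
gripper_width: 0.722
gripper_force: 0.0
```

Call:
{"op": "apply_moves", "data": {"moves": [[[0,0,-0.01],0],[[0,0,-0.03],0],[[0,0,-0.035],0],[[0,0,-0.025],0],[[0,0,-0.01],0]]}}

```text
time_s: 35.97
tcp_pos: [0.4632, 0.1209, 0.2924]
ee_rot: [[-1.0, -0.0, 0.007], [-0.0, 1.0, 0.003], [-0.007, 0.003, -1.0]]
wrist_force: [0.9, -0.1, 0.0]
gripper_width: 0.988
gripper_force: 0.0
```

Call:
{"op": "apply_moves", "data": {"moves": [[[0,-0.0175,0],0],[[0,-0.035,0],0],[[0,-0.035,0],0],[[0,-0.035,0],0],[[0,-0.035,0],0]]}}

```text
time_s: 36.38
tcp_pos: [0.4608, -0.0385, 0.2876]
ee_rot: [[-1.0, -0.001, -0.001], [-0.001, 1.0, 0.0], [0.001, 0.0, -1.0]]
wrist_force: [1.3, -0.2, -0.2]
gripper_width: 1.001
gripper_force: 0.0
```

Call:
{"op": "apply_moves", "data": {"moves": [[[0,-0.035,0],0],[[0,-0.0175,0],0],[[0,0,0],0],[[0,0,0],0],[[0,0,0],0]]}}

```text
time_s: 36.8
tcp_pos: [0.4613, -0.0894, 0.2876]
ee_rot: [[-1.0, 0.0, -0.001], [0.0, 1.0, 0.0], [0.001, 0.0, -1.0]]
wrist_force: [-0.2, -0.1, 0.4]
gripper_width: 1.004
gripper_force: 0.0
```

```bash
python3 d.py .4617 .1205 .178
python3 - <<'E'
from h import *
t=imaging.capture("top");b=t["frame"][120:320,100:300]
s=imaging.capture("scene");b2=s["frame"][90:290,160:360]
b2=s["frame"][160:400,270:550]
cv2.imwrite("pics/end.png",np.hstack([cv2.resize(b,(400,400)),cv2.resize(b2,(400,400))]))
# upright seated prediction: cap centres vs picture
for n,c,h in (("500",(.6194,.2627),.178),("250",(.6118,.1129),.146),("125",(.462,.1205),.116),("50",(.4696,.2703),.092)):
    print(n,"top crop",((proj(t,[*c,.093+h])-[100,120])*2).round(0),"scene crop",((proj(s,[*c,.093+h])-[270,160])*[400/280,400/240]).round(0))
for q in models.place_of(t,"media_bottle")[:1]: print(at_z(t,np.array(q["at"])*[640,480],.003).round(3))
E
```

```text
t 36.85 tcp [ 0.4614 -0.089   0.2877] tool z [-5.e-04  2.e-04 -1.e+00] yaw x [-1.e+00 -8.e-04  5.e-04] w 0.0868 f 0.0 [ 0.2  0.1 -0.1]
delta tool [-0.0005  0.2095  0.1098]
500 top crop [78. 55.] scene crop [216. 173.]
250 top crop [301.  82.] scene crop [96. 97.]
125 top crop [289. 296.] scene crop [205.  54.]
50 top crop [ 91. 284.] scene crop [312. 165.]
[ 0.593 -0.095  0.003]
```

View pics/end.png

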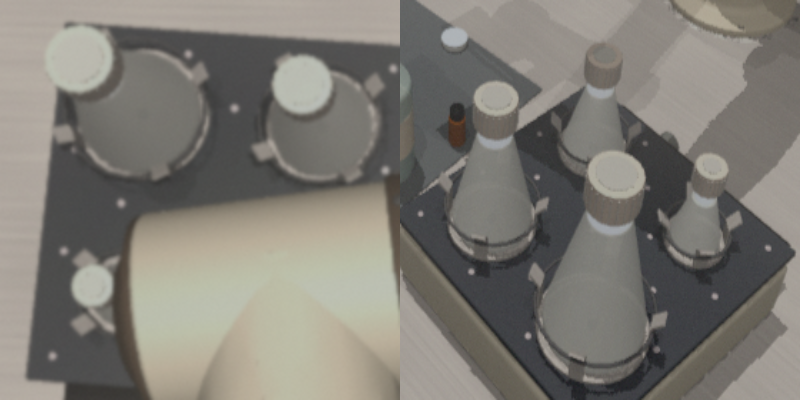

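The caps lie at the predicted upright, seated positions (scene crop):

| Flask | Cap, observed | Cap, predicted |
|---|---|---|
| flask_500 | (616,173) | (616,173) |
| flask_250 | (496,98) | (496,97) |
| flask_125 | (604,52) | (605,54) |
| flask_50 | (712,168) | (712,165) |

The bottle has not moved, so I'm handing in.

```bash
python3 -c "
from station import r
print(r.finish_job())"
```

```text
the job is handed in; nothing more can be done
None
```

All four flasks stand upright in their own clamps and are released, the media bottle is where it was, and the job was handed in at about 37 s; the hand-in returned no verdict.

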